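Stand the honing stones up to dry and start the timed blower

ROBOT

A 6-joint arm with a two-finger parallel gripper is mounted at the origin on the work surface. World frame = base frame: x ahead of the robot, y to its left, z up, the work surface at z = 0. Lengths are in m, angles in degrees, forces in N, time in s.
With the tool pointing down it reaches from about 0.25 to 0.725 m from the base axis. Payload 9.7 kg.
Tool frame: the origin (TCP) lies midway between the tips of the shut fingers; the grasp point (between the pads) lies 19 mm behind it; z points along the fingers, y is the line along which they close (so a half turn about z gives the same grasp; the last joint's range is limited). The gripper opens to 85 mm and grips with 20 to 120 N. Pads are 22 mm wide; open, the fingers measure 114 mm over their backs; the gripper's body (76 mm by 85 mm) begins 54 mm behind the grasp point. The pads swing forward as they close: fully open they stand 13 mm farther back than shut.
Start: joints at [72.88, 4.979, 10.078, 95.1, 0, 90], TCP at [0.162, 0.526, 0.231] pointing down, gripper open.
Joint ranges: [-179.16, 179.16], [-48.56, 103.87], [-65.8, 70.77], [-126.05, 130.52], [-82.76, 87.17], [-180, 180]. Speed limits (degrees/s): [127.2, 127.2, 147.25, 180, 180, 180].

INTERFACE

Orientations are given as [roll, pitch, yaw] about the fixed x, y, z axes, in that order (R = Rz(yaw) Ry(pitch) Rx(roll)).
In Python, from workcell import readout, imaging, bot, spotter gives the robot as it stands.
- The arm moves only by the shell command python3 -m jog 'ROWS' [FORCE]. ROWS is JSON, a list of rows, each an object with "rotation": the turn, a rotation vector about the world's x, y, z in degrees, a list of three; "translation": the shift along the world's x, y, z in mm, a list of three; "grip": the finger opening in mm, from 0 to 85.4. In form: [{"rotation": [wx, wy, wz], "translation": [dx, dy, dz], "grip": grip}, ...]. A call has 1 to 20 rows; each row is the pose to reach, as a shift and turn from the pose commanded when the call began; what a row does not reach only later rows make up. A row lasts 1/10 s, in which the tool goes at most 50 mm and 8.59 degrees, less where a joint would pass 70% of its speed; a pose out of reach is approached as far as the arm can. A call with a gripper value outside its range is refused whole. The fingers move at their own pace and stop on an object; FORCE is the grip in N (left out, the last holds). Time passes only in rows, so rows that repeat a pose let the fingers close. It gives the time, the measured TCP pose, the force, the opening and the grip force at its end, in the units of the state.
- readout.get_obs(): the state, without advancing time (a new reading comes with each control period).
- imaging.camera(name): name is "scene" or "top"; returns (picture, depth): 384x512x3 uint8, red, green, blue; 384x512 float32, m along the optical axis (not along the pixel's ray), 0 where there is no reading.
- imaging.camera_info(name): a dict with "vertical_fov" (degrees; the focal length in pixels is half the picture's height over the tangent of half this angle, whatever the lens; pixels are square), "cx", "cy" (the principal point, pixels), "extrinsics" (4x4, takes a point from camera to world coordinates). Camera axes: x right, y down, z forward; pixel columns grow to the right and rows downward; lengths in m; the calibration is good to about 2 mm. A picture is of the moment at which its call begins. camera_info takes no time and is no camera call.
- bot.job_done(): hands the job in; it is judged then, once.
Trained networks look in the newest picture that a camera, given by its name, has taken for a name from the list of things; names that differ only in an ending like _2 or _b are one class to them, and where a whole thing is asked for, a point or a joint stands for the part that bears it (a point fixed in the world has none). Each returns a list of dicts, best first, with "confidence" (0 to 1); they miss things now and then, are a little off and sometimes report something else, mostly with a low value. They report only what shows in the picture. A call takes as long as a camera call. They do not tell look-alikes from the thing itself.
- spotter.spot_in(camera, target): "box" ([centre column, centre row, width, height] in pixels, round what is visible of it).
- spotter.mark_of(camera, target): "uv" ([column, row] in pixels: a listed point, or the origin of a listed thing).
The state is a dict: "time": time; "q": joint angles; "qd": joint speeds; "joint_efforts": joint torques, N m; "ee_pos": TCP position; "tcp_rot": TCP orientation; "wrist_force": force on the tool from outside, world axes, zero at the start; "torque": the same for the moment, N m; "opening": finger opening in m; "grasp_force": force on a finger pad.
Only numpy, scipy, OpenCV 4.12 (cv2) and the standard library are available. Lean on these libraries where they do the work, as an engineer would, in place of code of your own. Each camera call takes 0.05 s, during which the arm holds its last target. There are 200 camera calls.

TASK

Put the rinsed honing stones up to dry: stand every stone on the bench upright on its small end on the blue drying mat, none touching another. Then wind the timer's brass key clockwise until it stops, and after that push the blower lever fully over to its far side, the end with the green lamp. Leave the other things on the bench where they are, and leave the stones standing.

Things in the scene. Friction and masses are not known exactly. Their poses are not given: they have to be found in the camera images.
- stone0: combination honing stone, a rigid block 110 x 50 x 30 mm, about 0.36 kg, dark grey with a lighter grey layer on top; origin at its centre, x along the 110 mm length, y along the 50 mm width, z through the 30 mm thickness. Starts lying flat on the bench; may be absent
- stone1: combination honing stone, a rigid block 110 x 50 x 30 mm, about 0.36 kg, red-brown with a pale wood-coloured layer on top; origin at its centre, x along the 110 mm length, y along the 50 mm width, z through the 30 mm thickness. Starts lying flat on the bench; may be absent
- stone2: combination honing stone, a rigid block 110 x 50 x 30 mm, about 0.36 kg, green with a black layer on top; origin at its centre, x along the 110 mm length, y along the 50 mm width, z through the 30 mm thickness. Starts lying flat on the bench; may be absent
- stone3: combination honing stone, a rigid block 110 x 50 x 30 mm, about 0.36 kg, orange with a white layer on top; origin at its centre, x along the 110 mm length, y along the 50 mm width, z through the 30 mm thickness. Starts lying flat on the bench; may be absent
- mat: blue rubber drying mat fixed to the bench, 150 (x) x 460 (y) x 8 mm thick, lengthwise across in front of the robot; origin under its centre, top face at 8 mm. The stones start beyond it, between it and the grey blower (500 mm wide, 110 mm high) whose front face stands at x = 0.83
- timer: white mechanical timer fixed to the bench, 100 x 100 x 45 mm high with a black dial and a brass winding key standing on top, whose top is 99 mm above the bench; origin under its centre
- key_grip (a point): middle of the brass key's flat wing, on the vertical turning axis, 82 mm above the bench. The wing is 60 mm long, 10 mm thick and 34 mm high (from 65 to 99 mm above the bench); it lies along the timer's x axis when joint key is 0 and turns with it
- key (a joint): winding angle of the key, rad: grows clockwise seen from above (wing heading = timer yaw - value), from 0 to a stop at 5.2; starts between 0 and 0.8. Needs about 0.13 to 0.25 N m; a brake inside holds it wherever it is let go, so it is wound by several partial turns
- panel: yellow plate 130 x 90 x 25 mm fixed to the bench, carrying the blower lever; origin under its centre; a green lamp at its +x end, a black lamp at its -x end; the lever swings along its x axis
- switch (a joint): angle of the red blower lever, rad: 0 leaning towards the panel's -x end (off), 1.0 leaning towards its +x end (on, fully over); stays where it is left; a few newtons at its tip move it
- switch_tip (a point): tip of the red lever, on an arm 80 mm long that pivots about a level axis on a block in the middle of the panel
- puck: black rubber puck, 76 mm across, 25 mm high, a bystander; origin under its centre
- oil: yellow oil bottle with red cap, 52 mm across, 140 mm tall, a bystander; origin under its centre
- tin: plain metal wax tin, 72 mm across, 50 mm high, a bystander; origin under its centre
- carton: cardboard carton 50 x 90 x 50 mm, a bystander; origin under its centre
- brush: hand brush lying on the bench, a bystander
- driver: screwdriver lying on the bench, a bystander
Mind the look-alikes: they are no part of the job. There is more than one size of the timer; the one meant has the size given above. Several things have the shape of the stone3; the one meant has the colours described above.

How it is judged:
By the outcome, as a careful person would: the job done as asked, in the order asked, and still so for the second after the job is handed in, with the robot touching nothing.
Of stone0, stone1, stone2, stone3 only 2 to 3 are there at a start; the rules pass over those that are not, and their reading is None.
At some moment in a run one of stone0, stone1, stone2, stone3 may be knocked a few centimetres aside while the robot is not near it.
Once in a run the grip may slacken for a moment while it holds something.
It also fails if it takes over 210 s, if anything falls off the work surface, if the arm or the gripper's body presses on something with over 40 N, if the wrist force passes 120 N, or if a joint passes its speed limit or range.

## Working session

There is one attempt and no reset: what is moved stays moved. The work goes in short steps, Python scripts to look and compute and a shell command to move; the robot and the scene stay as the last step left them, time stands still between calls to the robot, and variables do not carry over. Pictures are saved under pics/ and viewed, at most 14 in all, crops included, and the job is handed in when it is done.

```bash
ls; mkdir -p pics; cat > h.py <<'E'
import numpy as np, cv2
from workcell import readout, imaging, bot, spotter
def snap(n):
    im,d=imaging.camera(n); return im,d
def info(n):
    c=imaging.camera_info(n); f=192/np.tan(np.radians(c["vertical_fov"])/2)
    return f,c["cx"],c["cy"],np.array(c["extrinsics"])
def pt(n,u,v,z):
    f,cx,cy,E=info(n); return E[:3,:3]@np.array([(u-cx)/f*z,(v-cy)/f*z,z])+E[:3,3]
def onplane(n,u,v,h):
    f,cx,cy,E=info(n); r=E[:3,:3]@np.array([(u-cx)/f,(v-cy)/f,1]); return E[:3,3]+r*(h-E[2,3])/r[2]
def cloud(n,d):
    f,cx,cy,E=info(n); v,u=np.mgrid[:384,:512]
    P=np.stack([(u-cx)/f*d,(v-cy)/f*d,d],-1); return P@E[:3,:3].T+E[:3,3]
def proj(n,p):
    f,cx,cy,E=info(n); q=E[:3,:3].T@(np.array(p)-E[:3,3]); return q[0]/q[2]*f+cx,q[1]/q[2]*f+cy
def save(fn,im,s=1): cv2.imwrite(fn,cv2.resize(im[...,::-1],None,fx=s,fy=s,interpolation=cv2.INTER_CUBIC))
E
python3 - <<'E'
from h import *
for n in("scene","top"):
    im,d=snap(n); save(f"pics/{n}0.png",im,1.5); np.savez(f"{n}0.npz",im=im,d=d); print(n,info(n))
    for t in("stone0","stone1","stone2","stone3","timer","panel","mat"):
        print(t,[(round(r["confidence"],2),np.round(r["box"]).tolist()) for r in spotter.spot_in(n,t)])
o=readout.get_obs();print(o)
E
```

```text
pics
scene (np.float64(395.7903996795725), 254.07796257543842, 192.94881253970848, array([[-0.3055197 ,  0.7455626 , -0.59227875,  1.26497126],
       [ 0.95215204,  0.24444814, -0.18344372,  0.2405549 ],
       [ 0.00801266, -0.61998509, -0.78457268,  1.1269187 ],
       [ 0.        ,  0.        ,  0.        ,  1.        ]]))
stone0 [(0.89, [223.0, 242.0, 35.0, 31.0]), (0.7, [129.0, 151.0, 17.0, 18.0]), (0.62, [219.0, 148.0, 29.0, 21.0]), (0.6, [174.0, 228.0, 33.0, 29.0]), (0.34, [371.0, 249.0, 42.0, 46.0])]
stone1 [(0.89, [223.0, 242.0, 35.0, 31.0]), (0.7, [129.0, 151.0, 17.0, 18.0]), (0.62, [219.0, 148.0, 29.0, 21.0]), (0.6, [174.0, 228.0, 33.0, 29.0]), (0.34, [371.0, 249.0, 42.0, 46.0])]
stone2 [(0.89, [223.0, 242.0, 35.0, 31.0]), (0.7, [129.0, 151.0, 17.0, 18.0]), (0.62, [219.0, 148.0, 29.0, 21.0]), (0.6, [174.0, 228.0, 33.0, 29.0]), (0.34, [371.0, 249.0, 42.0, 46.0])]
stone3 [(0.89, [223.0, 242.0, 35.0, 31.0]), (0.7, [129.0, 151.0, 17.0, 18.0]), (0.62, [219.0, 148.0, 29.0, 21.0]), (0.6, [174.0, 228.0, 33.0, 29.0]), (0.34, [371.0, 249.0, 42.0, 46.0])]
timer [(0.93, [371.0, 248.0
[... 1119 characters left out ...]
4, [272.0, 196.0, 126.0, 44.0])]
{'time': 0.8, 'q': array([ 7.28811442e+01,  4.97661183e+00,  1.00789290e+01,  9.51014504e+01,
       -1.39113444e-03,  8.99999525e+01]), 'qd': array([-0.04367786,  0.00529535,  0.14108492, -0.08521069,  0.01171983,
       -0.05731574]), 'joint_efforts': array([ 4.58349368e-04, -5.20042992e+01,  4.64841521e+01,  1.04573530e-03,
       -2.40859390e-05,  4.18290853e-06]), 'ee_pos': array([0.16189692, 0.52561509, 0.23131252]), 'tcp_rot': array([1.79999133e+02, 1.39113516e-03, 1.62881192e+02]), 'wrist_force': array([ 0.13653617,  0.32279962, -0.4001635 ]), 'torque': array([-0.01457845,  0.02131325, -0.00165804]), 'grasp_force': 0.0, 'opening': 0.08546355605391374}
```

View pics/top0.png

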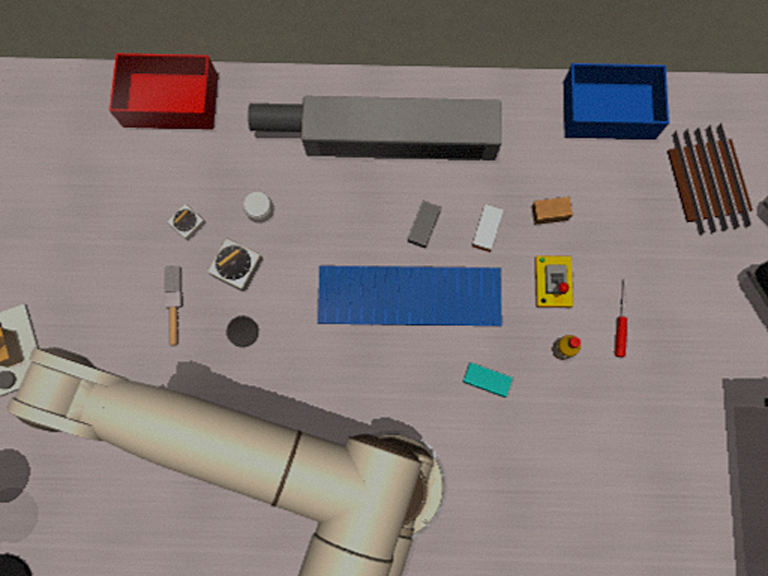

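View pics/scene0.png

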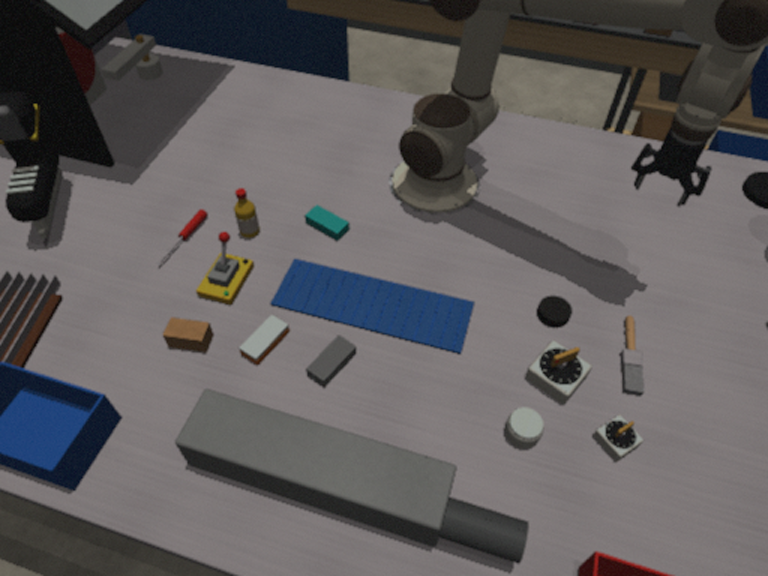

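Top view (1.5× pixels): a grey block at (424,223), a white-topped block at (488,227), an orange carton at (552,210), a teal block at (488,380), a large timer at (235,263) and a small timer at (185,221).
- **Could be taken for stone0:** the grey block (424,223). I choose this one.
- **Could be taken for stone3:** the white-topped block (488,227), the teal block (488,380) and the carton (552,210). I choose the white one.
- **Could be taken for the timer:** the large one (235,263) or the small one (185,221). I choose the large one.

I'll check these choices in one crop and measure.

```bash
python3 - <<'E'
from h import *
S=np.load("scene0.npz");im=S["im"]
save("pics/crop1.png",im[195:270,105:255],5)
for n in("scene","top"):
    Z=np.load(n+"0.npz");P=cloud(n,Z["d"]);im=Z["im"]
    X,Y,H=P[...,0],P[...,1],P[...,2]
    m=(Z["d"]>0)&(H>.012)&(X>.2)&(X<.82)&(abs(Y)<.7)
    k,lab,st,c=cv2.connectedComponentsWithStats(m.astype(np.uint8))
    print(n)
    for i in range(1,k):
        if st[i,4]<60 or st[i,4]>4000: continue
        q=lab==i; top=q&(H>np.percentile(H[q],90)-.008)
        r=cv2.minAreaRect((P[top][:,:2]*1000).astype(np.float32))
        print(np.round(c[i]),st[i,4],"ztop %.3f"%np.percentile(H[q],90),[np.round(v) for v in r],im[top].mean(0).round())
    for t in("timer","key_grip","panel","switch_tip","mat"):
        print(t,[(round(r["confidence"],2),np.round(r["uv"],1).tolist()) for r in spotter.mark_of(n,t)][:3])
E
```

```text
scene
[495.  16.] 1043 ztop 0.682 [array([216., 505.]), array([61., 13.]), np.float64(71.0)] [36. 31. 27.]
[486.  58.] 672 ztop 0.578 [array([208., 536.]), array([16., 50.]), np.float64(0.0)] [65. 63. 57.]
[164. 142.] 356 ztop 0.132 [array([ 336., -408.]), array([24., 24.]), np.float64(82.0)] [110.  44.  41.]
[218. 147.] 345 ztop 0.034 [array([ 256., -223.]), array([112.,  53.]), np.float64(72.0)] [ 41. 116. 110.]
[126. 152.] 176 ztop 0.027 [array([ 414., -556.]), array([ 25., 190.]), np.float64(84.0)] [124.  40.  38.]
[150. 182.] 833 ztop 0.067 [array([ 486., -391.]), array([56., 32.]), np.float64(3.0)] [87. 59. 57.]
[370. 206.] 351 ztop 0.029 [array([360., 381.]), array([75., 76.]), np.float64(15.0)] [36. 35. 34.]
[176. 225.] 524 ztop 0.033 [array([ 640., -224.]), array([ 55., 111.]), np.float64(74.0)] [146. 151. 146.]
[125. 222.] 561 ztop 0.053 [array([ 686., -384.]), array([53., 90.]), np.float64(9.0)] [125.  94.  65.]
[422. 240.] 501 ztop 0.023 [array([420., 561.]), array([201.,  43.]), np.float64(5.0)] [115. 106.  99.]
[221. 239.] 540 ztop 0.033 [array([646., -61.]), array([ 52
[... 1423 characters left out ...]
ray([ 396., -553.]), array([ 22., 147.]), np.float64(86.0)] [159.  17.  11.]
[160. 220.] 334 ztop 0.031 [array([360., 380.]), array([74., 72.]), np.float64(47.0)] [57. 52. 51.]
[377. 231.] 244 ztop 0.139 [array([ 338., -410.]), array([23., 23.]), np.float64(50.0)] [160.  31.  20.]
[ 38. 237.] 327 ztop 0.713 [array([209., 512.]), array([64., 18.]), np.float64(90.0)] [168. 163. 144.]
[324. 252.] 435 ztop 0.035 [array([ 258., -223.]), array([109.,  50.]), np.float64(71.0)] [ 26. 151. 139.]
timer [(0.88, [158.5, 180.2]), (0.53, [125.4, 149.7])]
key_grip [(0.55, [121.4, 144.6]), (0.43, [150.6, 173.7])]
panel [(0.65, [370.2, 184.7])]
switch_tip [(0.44, [373.9, 194.4])]
mat [(0.66, [271.1, 194.8])]
```

View pics/crop1.png

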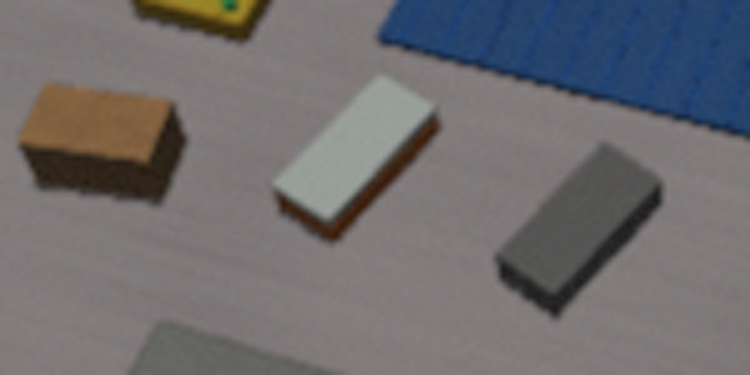

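```bash
S='import h;o=h.readout.get_obs();print(o["q"].round(2).tolist(),o["ee_pos"].round(4).tolist(),o["tcp_rot"].round(2).tolist(),o["time"])'
python3 -m jog '[{"rotation":[0,0,0],"translation":[50,-100,150],"grip":85},{"rotation":[0,0,0],"translation":[50,-100,150],"grip":85},{"rotation":[0,0,0],"translation":[50,-100,150],"grip":85},{"rotation":[0,0,0],"translation":[50,-100,150],"grip":85},{"rotation":[0,0,0],"translation":[50,-100,150],"grip":85},{"rotation":[0,0,0],"translation":[50,-100,150],"grip":85}]' 40; python3 -c "$S"
python3 -m jog '[{"rotation":[0,0,0],"translation":[200,-100,0],"grip":85},{"rotation":[0,0,0],"translation":[200,-100,0],"grip":85},{"rotation":[0,0,0],"translation":[200,-100,0],"grip":85},{"rotation":[0,0,0],"translation":[200,-100,0],"grip":85},{"rotation":[0,0,0],"translation":[200,-100,0],"grip":85},{"rotation":[0,0,0],"translation":[200,-100,0],"grip":85},{"rotation":[0,0,0],"translation":[200,-100,0],"grip":85}]' ; python3 -c "$S"
python3 -m jog '[{"rotation":[0,-30,0],"translation":[0,0,0],"grip":85},{"rotation":[0,-30,0],"translation":[0,0,0],"grip":85},{"rotation":[0,-30,0],"translation":[0,0,0],"grip":85},{"rotation":[0,-30,0],"translation":[0,0,0],"grip":85},{"rotation":[0,-30,0],"translation":[0,0,0],"grip":85},{"rotation":[0,-30,0],"translation":[0,0,0],"grip":85},{"rotation":[0,-30,0],"translation":[0,0,0],"grip":85}]' ; python3 -c "$S"
```

```text
time: 1.9
ee_pos: [0.2123, 0.4257, 0.3818]
tcp_rot: [179.9, 0.0, 162.8]
wrist_force: [-0.6, 0.8, -0.6]
opening: 0.085
grasp_force: 0.0
[63.5, 1.24, 23.63, 112.3, 0.01, 80.67] [0.2123, 0.4257, 0.3818] [179.9, 0.01, 162.83] 1.9
time: 2.6
ee_pos: [0.4119, 0.326, 0.3796]
tcp_rot: [-179.9, -0.1, 162.8]
wrist_force: [-0.0, -0.7, 0.1]
opening: 0.0851
grasp_force: 0.0
[38.35, 8.45, 31.14, 112.84, 0.02, 55.5] [0.4119, 0.326, 0.3796] [-179.88, -0.1, 162.84] 2.6
time: 3.3
ee_pos: [0.4118, 0.3261, 0.3812]
tcp_rot: [170.4, 28.5, 160.5]
wrist_force: [0.6, 0.3, 0.1]
opening: 0.0852
grasp_force: 0.0
[50.4, -14.83, 3.53, 88.21, -22.58, 63.43] [0.4118, 0.3261, 0.3812] [170.39, 28.45, 160.47] 3.3
```

The scene crop confirms both choices: white top with orange sides at (355,150) is stone3, and the all-grey block at (580,230) is stone0. The carton is at (100,125). Only two stones are present. Next I'll probe the tilted-tool kinematics over the mat.

```bash
cat > s.py <<'E'
import h
o=h.readout.get_obs();print("Q",o["q"].round(2).tolist(),o["ee_pos"].round(4).tolist(),o["tcp_rot"].round(2).tolist(),o["wrist_force"].round(1).tolist(),o["time"])
E
R='{"rotation":[0,30,0],"translation":[48,-386,-30],"grip":85}'
python3 -m jog '[{"rotation":[0,30,0],"translation":[48,-386,-30],"grip":85},{"rotation":[0,30,0],"translation":[48,-386,-30],"grip":85},{"rotation":[0,30,0],"translation":[48,-386,-30],"grip":85},{"rotation":[0,30,0],"translation":[48,-386,-30],"grip":85},{"rotation":[0,30,0],"translation":[48,-386,-30],"grip":85},{"rotation":[0,30,0],"translation":[48,-386,-30],"grip":85},{"rotation":[0,30,0],"translation":[48,-386,-30],"grip":85},{"rotation":[0,30,0],"translation":[48,-386,-30],"grip":85},{"rotation":[0,30,0],"translation":[48,-386,-30],"grip":85},{"rotation":[0,30,0],"translation":[48,-386,-30],"grip":85},{"rotation":[0,30,0],"translation":[48,-386,-30],"grip":85},{"rotation":[0,30,0],"translation":[48,-386,-30],"grip":85}]'>/dev/null; python3 s.py
python3 -m jog '[{"rotation":[-29,-85,0],"translation":[0,0,0],"grip":85},{"rotation":[-29,-85,0],"translation":[0,0,0],"grip":85},{"rotation":[-29,-85,0],"translation":[0,0,0],"grip":85},{"rotation":[-29,-85,0],"translation":[0,0,0],"grip":85},{"rotation":[-29,-85,0],"translation":[0,0,0],"grip":85},{"rotation":[-29,-85,0],"translation":[0,0,0],"grip":85},{"rotation":[-29,-85,0],"translation":[0,0,0],"grip":85},{"rotation":[-29,-85,0],"translation":[0,0,0],"grip":85},{"rotation":[-29,-85,0],"translation":[0,0,0],"grip":85},{"rotation":[-29,-85,0],"translation":[0,0,0],"grip":85},{"rotation":[-29,-85,0],"translation":[0,0,0],"grip":85},{"rotation":[-29,-85,0],"translation":[0,0,0],"grip":85}]'>/dev/null; python3 s.py
python3 -m jog '[{"rotation":[0,0,0],"translation":[0,0,-100],"grip":85},{"rotation":[0,0,0],"translation":[0,0,-100],"grip":85},{"rotation":[0,0,0],"translation":[0,0,-100],"grip":85},{"rotation":[0,0,0],"translation":[0,0,-100],"grip":85},{"rotation":[0,0,0],"translation":[0,0,-100],"grip":85}]'>/dev/null; python3 s.py
```

```text
Q [-7.37, -2.14, 16.61, 108.75, 0.02, 9.67] [0.4601, -0.0594, 0.3514] [179.98, -0.01, 162.96] [-0.4, 0.7, 0.3] 4.5
Q [15.03, -48.53, -56.74, -1.4, -36.82, 1.98] [0.5984, -0.0162, 0.3557] [-158.83, 84.16, 179.28] [1.2, 0.6, -1.2] 5.7
Q [14.86, -43.67, -65.78, -14.9, -36.86, 2.15] [0.5982, -0.0182, 0.2553] [-159.22, 83.83, 178.67] [-0.7, 0.2, 0.6] 6.2
```

```bash
cat > fk.py <<'E'
import numpy as np
from scipy.optimize import least_squares
from scipy.spatial.transform import Rotation as Ro
D=[([72.881,4.977,10.079,95.101,-.001,90],[.1619,.5256,.2313],[180,0,162.88]),
([63.5,1.24,23.63,112.3,.01,80.67],[.2123,.4257,.3818],[179.9,.01,162.83]),
([38.35,8.45,31.14,112.84,.02,55.5],[.4119,.326,.3796],[-179.88,-.1,162.84]),
([50.4,-14.83,3.53,88.21,-22.58,63.43],[.4118,.3261,.3812],[170.39,28.45,160.47]),
([-7.37,-2.14,16.61,108.75,.02,9.67],[.4601,-.0594,.3514],[179.98,-.01,162.96]),
([15.03,-48.53,-56.74,-1.4,-36.82,1.98],[.5984,-.0162,.3557],[-158.83,84.16,179.28]),
([14.86,-43.67,-65.78,-14.9,-36.86,2.15],[.5982,-.0182,.2553],[-159.22,83.83,178.67])]
A=lambda ax,d:Ro.from_euler(ax,d,degrees=True).as_matrix()
T0=np.array([[0,0,1],[0,-1,0],[1,0,0]]).astype(float) # tool axes at zero: z->x
def fk(q,p,s5=1,s6=1,full=False):
    a,b,L1,c,d,w,e=p
    R=A('z',q[0]);x=R@[a,0,b];pts=[x]
    R=R@A('y',q[1]);x=x+R@[0,0,L1];pts.append(x)
    R=R@A('y',-q[2]);x=x+R@[c,0,d];pts.append(x)
    R=R@A('y',q[3]);x=x+R@[w,0,0]
    R=R@A('z',s5*q[4]);x=x+R@[e,0,0]
    R=R@A('x',s6*q[5])@T0
    return (x,R,pts) if full else (x,R)
def fit(s5,s6):
    f=lambda p:np.concatenate([fk(q,p,s5,s6)[0]-x for q,x,_ in D]+[1e-3*(p-.2)])
    return least_squares(f,[0,.2,.3,.3,0,.1,.1])
if __name__=="__main__":
  for s5 in(1,-1):
    for s6 in(1,-1):
      r=fit(s5,s6)
      rot=[np.degrees((Ro.from_matrix(fk(q,r.x,s5,s6)[1]).inv()*Ro.from_euler('xyz',t,degrees=True)).magnitude()) for q,_,t in D]
      print(s5,s6,r.x.round(4),"pos err",np.abs(r.fun[:21]).max().round(4),np.round(rot,1))
E
python3 fk.py
```

```text
1 1 [-1.000e-04  1.599e-01  4.202e-01  5.189e-01  3.620e-02  1.444e-01
  2.850e-01] pos err 0.0001 [180. 180. 180. 180. 180. 180. 180.]
1 -1 [-1.000e-04  1.599e-01  4.202e-01  5.189e-01  3.620e-02  1.444e-01
  2.850e-01] pos err 0.0001 [  0.   18.7  69.   53.1 160.7 176.  175.7]
-1 1 [-0.0154  0.1577  0.5488  0.5032 -0.0426  0.7464 -0.28  ] pos err 0.0329 [180. 180. 180. 180. 180. 180. 180.]
-1 -1 [-0.0154  0.1577  0.5488  0.5032 -0.0426  0.7464 -0.28  ] pos err 0.0329 [  0.   18.7  69.   68.7 160.7 176.8 176.6]
```

```bash
python3 - <<'E'
s=open('fk.py').read().replace("[[0,0,1],[0,-1,0],[1,0,0]]","[[0,0,1],[0,1,0],[-1,0,0]]")
s=s.replace('if __name__','''P=[-.0001,.1599,.4202,.5189,.0362,.1444,.2850]
LO=np.array([-179,-48,-65,-125.5,-82,-179]);HI=np.array([179,103.5,70.3,130,86.5,179])
def tool(heading,tilt,spin=0):
    """tool z tilted `tilt` deg from straight down towards `heading`; closing axis horizontal (spin=1: other sign)"""
    return A('z',heading)@A('y',-tilt)@A('x',180)@A('z',180*spin)
def ik(x,R,q0=None,n=12):
    best=None;rng=np.random.default_rng(0)
    for k in range(n):
        s=np.array(q0,float) if (q0 is not None and k==0) else np.array([np.degrees(np.arctan2(x[1],x[0])),0,10,90,0,rng.uniform(-170,170)])+rng.normal(0,25,6)*[1,1,1,1,1,0]
        f=lambda q:(lambda X,RR:np.r_[(X-x)*10,Ro.from_matrix(RR.T@R).as_rotvec()])(*fk(q,P))
        r=least_squares(f,np.clip(s,LO+.1,HI-.1),bounds=(LO,HI),x_scale=50.)
        if r.cost<1e-8 and (best is None or (q0 is not None and np.abs(r.x-q0).max()<np.abs(best-q0).max())):
            best=r.x
            if q0 is None: break
    return best
if __name__''')
open('fk.py','w').write(s)
E
python3 - <<'E'
from h import *
from fk import *
Z=np.load("top0.npz");hsv=cv2.cvtColor(Z["im"],cv2.COLOR_RGB2HSV)
for n in("top","scene"):
    Z=np.load(n+"0.npz");hsv=cv2.cvtColor(Z["im"],cv2.COLOR_RGB2HSV)
    m=cv2.inRange(hsv,(105,120,50),(120,255,255)); k,l,st,c=cv2.connectedComponentsWithStats(m)
    for i in range(1,k):
        if st[i,4]>2000:
            v,u=np.nonzero(l==i);w=np.array([onplane(n,a,b,.008)[:2] for a,b in zip(u,v)])*1000
            print(n,cv2.minAreaRect(w.astype(np.float32)))
def show(name,c,hd,tilt,spin):
    R=tool(hd,tilt,spin);x=np.array(c)+.019*R[:,2];q=ik(x,R)
    if q is None: print(name,hd,tilt,spin,None);return
    pts=fk(q,P,full=True)[2]
    print(name,hd,tilt,spin,q.round(1),"wrist z %.2f"%pts[2][2])
for a in(30,45,55):
    show("pick0",[.647-.024,-.0615+.008,.026],-19,a,1)
    show("pick3",[.6415-.024,-.224+.007,.026],-16,a,1)
    for s in(0,1):
        show("place0",[.46,-.0,.095],0,90-a,s)
        show("place3",[.46,-.12,.095],-15,90-a,s)
E
```

```text
Traceback (most recent call last):
  File "h.py", line 11, in onplane
    f,cx,cy,E=info(n); r=E[:3,:3]@np.array([(u-cx)/f,(v-cy)/f,1]); return E[:3,3]+r*(h-E[2,3])/r[2]
              ~~~~^^^
  File "h.py", line 6, in info
    c=imaging.camera_info(n); f=192/np.tan(np.radians(c["vertical_fov"])/2)
ValueError: time passes only in moves, steps and waits
```

```bash
sed -i 's/^import numpy as np, cv2/import numpy as np, cv2, functools/; s/^def info/@functools.lru_cache(None)\ndef info/' h.py
python3 - <<'E'
from h import *
from fk import *
for n in("top","scene"):
    Z=np.load(n+"0.npz");hsv=cv2.cvtColor(Z["im"],cv2.COLOR_RGB2HSV)
    m=cv2.inRange(hsv,(105,120,50),(120,255,255)); k,l,st,c=cv2.connectedComponentsWithStats(m)
    for i in range(1,k):
        if st[i,4]>2000:
            v,u=np.nonzero(l==i);w=np.array([onplane(n,a,b,.008)[:2] for a,b in zip(u,v)])*1000
            print(n,cv2.minAreaRect(w.astype(np.float32)))
def show(name,c,hd,tilt,spin):
    R=tool(hd,tilt,spin);x=np.array(c)+.019*R[:,2];q=ik(x,R)
    if q is None: print(name,hd,tilt,spin,None);return
    pts=fk(q,P,full=True)[2]
    print(name,hd,tilt,spin,q.round(1),"wrist z %.2f"%pts[2][2])
for a in(30,45,55):
    show("pick0",[.647-.024,-.0615+.008,.026],-19,a,1)
    show("pick3",[.6415-.024,-.224+.007,.026],-16,a,1)
    for s in(0,1):
        show("place0",[.46,-.0,.095],0,90-a,s)
        show("place3",[.46,-.12,.095],-15,90-a,s)
E
```

```text
top ((463.84912109375, -32.154083251953125), (147.7723846435547, 455.39813232421875), 0.7988823056221008)
scene ((465.3715515136719, -29.719619750976562), (148.76217651367188, 454.7569274902344), 0.7729748487472534)
scene ((955.9840087890625, -617.6134033203125), (264.77252197265625, 176.0029754638672), 89.3487548828125)
pick0 -19 30 1 [ -1.2  -7.5 -33.3  35.4  -8.8  15.6] wrist z 0.38
pick3 -16 30 1 [-20.2  -4.3 -30.6  33.8   2.1  -3.7] wrist z 0.38
place0 0 60 0 None
place3 -15 60 0 None
place0 0 60 1 None
place3 -15 60 1 None
pick0 -19 45 1 [  1.  -15.5 -47.6  14.6 -14.   14.4] wrist z 0.32
pick3 -16 45 1 [-20.7 -12.2 -45.4  11.8   3.3  -3.3] wrist z 0.32
place0 0 45 0 None
place3 -15 45 0 None
place0 0 45 1 None
place3 -15 45 1 None
pick0 -19 55 1 [  2.4 -17.5 -56.1  -1.6 -17.4  12.7] wrist z 0.27
pick3 -16 55 1 [-21.  -14.  -54.   -4.9   4.1  -2.9] wrist z 0.26
place0 0 35 0 None
place3 -15 35 0 None
place0 0 35 1 [  0.  -44.5 -51.6  47.9  -0.   -0. ] wrist z 0.43
place3 -15 35 1 [-14.4 -41.5 -50.3  46.2  -0.3   0.5] wrist z 0.43
```

```bash
python3 - <<'E'
from fk import *
def show(name,c,hd,tilt,spin):
    R=tool(hd,tilt,spin);x=np.array(c)+.019*R[:,2];q=ik(x,R,n=10)
    if q is None: return
    pts=fk(q,P,full=True)[2]; w=fk(q,P,full=True); j5=w[0]-.285*R[:,2]
    print(name,hd,tilt,spin,q.round(0),"q4 z %.2f j5 z %.2f"%(pts[2][2],j5[2]),flush=True)
for a in(30,45):
  for hd in(-90,-60,-30,0,30,60,90):
    show("place0",[.49,-.02,.095],hd,90-a,0)
E
```

```text
place0 -90 60 0 [ 23.  19.  -8.  97. -53. -49.] q4 z 0.35 j5 z 0.23
place0 -60 60 0 [ 26. -11. -38.  56. -60. -99.] q4 z 0.37 j5 z 0.23
place0 -30 60 0 [  18.  -47.  -65.   23.  -40. -151.] q4 z 0.32 j5 z 0.23
place0 30 60 0 [-25. -42. -62.  25.  45. 145.] q4 z 0.33 j5 z 0.23
place0 60 60 0 [-30.  -6. -33.  63.  60.  89.] q4 z 0.37 j5 z 0.23
place0 90 60 0 [-27.  23.  -5. 101.  50.  44.] q4 z 0.34 j5 z 0.23
place0 -90 45 0 [ 19.   9. -12.  87. -42. -64.] q4 z 0.42 j5 z 0.28
place0 -60 45 0 [  20.  -14.  -34.   60.  -44. -104.] q4 z 0.43 j5 z 0.28
place0 -30 45 0 [  13.  -39.  -52.   40.  -29. -147.] q4 z 0.40 j5 z 0.28
place0 30 45 0 [-19. -35. -50.  42.  32. 141.] q4 z 0.40 j5 z 0.28
place0 60 45 0 [-25. -10. -31.  64.  45.  97.] q4 z 0.43 j5 z 0.28
place0 90 45 0 [-23.  12.  -9.  90.  41.  59.] q4 z 0.42 j5 z 0.28
```

```bash
cat > plan.py <<'E'
from h import *
from fk import *
from scipy.spatial.transform import Rotation as Ro
def cur():
    o=readout.get_obs();return o["ee_pos"],Ro.from_euler('xyz',o["tcp_rot"],degrees=True).as_matrix()
def delta(x,R,x0=None,R0=None):
    if x0 is None:x0,R0=cur()
    return dict(t=((x-x0)*1000).round(1).tolist(),r=Ro.from_matrix(R@R0.T).as_rotvec(degrees=True).round(2).tolist())
def pickpose(c,h,a=30,off=.025,z=.024,back=0):
    R=tool(h,a,1);u=np.array([np.cos(np.radians(h)),np.sin(np.radians(h)),0])
    g=np.array([c[0],c[1],0])-off*u;g[2]=z
    return g+(.019-back)*R[:,2],R
def placepose(xp,Rp,c,h,target,hd,b=60):
    S=A('z',h)  # stone frame at pick, centre z .015; x away from gripped end
    Rps=S.T@Rp; t=S.T@(xp-np.array([c[0],c[1],.015]))
    R=tool(hd,b,0); Sn=R@Rps.T   # stone frame placed
    return np.array(target)+Sn@t,R,Sn
E
python3 - <<'E'
from plan import *
for nm,c,h,tg in(("s3",(.6415,-.224),-16,(.465,-.16,.065)),("s0",(.647,-.0615),-19.5,(.465,-.02,.065))):
    x,R=pickpose(c,h);xb,_=pickpose(c,h,back=.09)
    print(nm,"pre",xb.round(4),delta(xb,R),"pre->pick",delta(x,R,xb,R), ik(x,R,n=6).round(0),ik(xb,R,n=6).round(0))
    for hd in(-90,-75):
        y,Rn,Sn=placepose(x,R,c,h,tg,hd); print(hd,"place",y.round(4),Sn[:,0].round(2),delta(y,Rn,x,R),ik(y,Rn,n=8))
E
```

```text
s3 pre [ 0.5833 -0.2073  0.0855] {'t': [-14.9, -189.2, -169.8], 'r': [19.57, 50.63, 4.51]} pre->pick {'t': [43.3, -12.4, -77.9], 'r': [0.0, 0.0, 0.0]} [-20.  -4. -31.  34.   2.  -4.] [-21. -14. -30.  44.   2.  -4.]
-90 place [ 0.465  -0.1675  0.0805] [-0.  0. -1.] {'t': [-161.6, 52.3, 73.0], 'r': [-60.96, 80.89, 80.89]} [  9.68549566   5.36840868 -23.23313261  77.64457924 -58.61433857
 -71.15290774]
-75 place [ 0.4669 -0.1672  0.0805] [-0.  0. -1.] {'t': [-159.7, 52.5, 73.0], 'r': [-73.62, 74.92, 91.42]} [ 10.01907574 -12.41943376 -39.55730146  54.30986721 -59.62733555
 -99.88768045]
s0 pre [ 0.59   -0.0413  0.0855] {'t': [-8.2, -23.1, -169.8], 'r': [21.1, 49.99, 1.28]} pre->pick {'t': [42.4, -15.0, -77.9], 'r': [0.0, 0.0, 0.0]} [ -1.  -7. -33.  35.  -9.  16.] [  1. -17. -32.  46. -10.  18.]
-90 place [ 0.465  -0.0275  0.0805] [ 0.  0. -1.] {'t': [-167.4, 28.9, 73.0], 'r': [-58.93, 83.38, 83.38]} [ 25.25549512  17.88265421 -11.2099607   97.37137752 -51.5587167
 -46.66532109]
-75 place [ 0.4669 -0.0272  0.0805] [-0.  0. -1.] {'t': [-165.5, 29.1, 73.0], 'r': [-71.96, 77.84, 93.81]} [ 27.65557892   4.81943337 -24.26587163  81.69518103 -57.67033452
 -65.81560868]
```

```bash
python3 -m jog '[{"rotation":[19.57,50.63,4.51],"translation":[-15,-189,0],"grip":75},{"rotation":[19.57,50.63,4.51],"translation":[-15,-189,0],"grip":75},{"rotation":[19.57,50.63,4.51],"translation":[-15,-189,0],"grip":75},{"rotation":[19.57,50.63,4.51],"translation":[-15,-189,0],"grip":75},{"rotation":[19.57,50.63,4.51],"translation":[-15,-189,0],"grip":75},{"rotation":[19.57,50.63,4.51],"translation":[-15,-189,0],"grip":75},{"rotation":[19.57,50.63,4.51],"translation":[-15,-189,0],"grip":75},{"rotation":[19.57,50.63,4.51],"translation":[-15,-189,0],"grip":75},{"rotation":[19.57,50.63,4.51],"translation":[-15,-189,0],"grip":75},{"rotation":[19.57,50.63,4.51],"translation":[-15,-189,-50],"grip":75},{"rotation":[19.57,50.63,4.51],"translation":[-15,-189,-100],"grip":75},{"rotation":[19.57,50.63,4.51],"translation":[-15,-189,-140],"grip":75},{"rotation":[19.57,50.63,4.51],"translation":[-15,-189,-140],"grip":75},{"rotation":[19.57,50.63,4.51],"translation":[-15,-189,-140],"grip":75}]' 90
python3 - <<'E'
from plan import *
im,d=snap("top");np.savez("top1.npz",im=im,d=d);save("pics/top1.png",im[60:300,60:460],2)
P_=cloud("top",d);H=P_[...,2]
m=((d>0)&(H>.012)&(H<.06)&(P_[...,0]>.2)&(P_[...,0]<.82)&(abs(P_[...,1])<.5)).astype(np.uint8)
k,l,st,c=cv2.connectedComponentsWithStats(m)
for i in range(1,k):
    if 60<st[i,4]<1200:
        q=l==i;t=q&(H>np.percentile(H[q],90)-.008);print(c[i].round(),[np.round(v,1) for v in cv2.minAreaRect((P_[t][:,:2]*1000).astype(np.float32))])
for c,h in(((.6415,-.224),-16),):
    x,R=pickpose(c,h);print(delta(x,R))
E
```

```text
time: 7.6
ee_pos: [0.5829, -0.207, 0.1171]
tcp_rot: [-179.9, 30.2, 164.0]
wrist_force: [-0.3, -0.0, 0.7]
opening: 0.0753
grasp_force: 0.0
[171. 137.] [array([682.2, 360.9]), array([62.8, 62.7]), np.float64(78.8)]
[367. 139.] [array([ 689.1, -385.6]), array([51.6, 89.9]), np.float64(7.6)]
[282. 149.] [array([647.9, -62.8]), array([ 50.1, 113.4]), np.float64(70.5)]
[326. 147.] [array([ 654.3, -227.7]), array([49.6, 86.4]), np.float64(73.5)]
[156. 176.] [array([527.7, 407.4]), array([99.6, 98.6]), np.float64(66.9)]
[368. 187.] [array([ 508.9, -390.8]), array([50.1, 70.7]), np.float64(88.7)]
[161. 220.] [array([360.5, 381.2]), array([71.9, 72.1]), np.float64(47.6)]
[327. 253.] [array([ 255. , -232.8]), array([89.6, 50. ]), np.float64(72.4)]
{'t': [42.5, -12.1, -111.7], 'r': [0.16, 0.34, 0.04]}
```

View pics/top1.png

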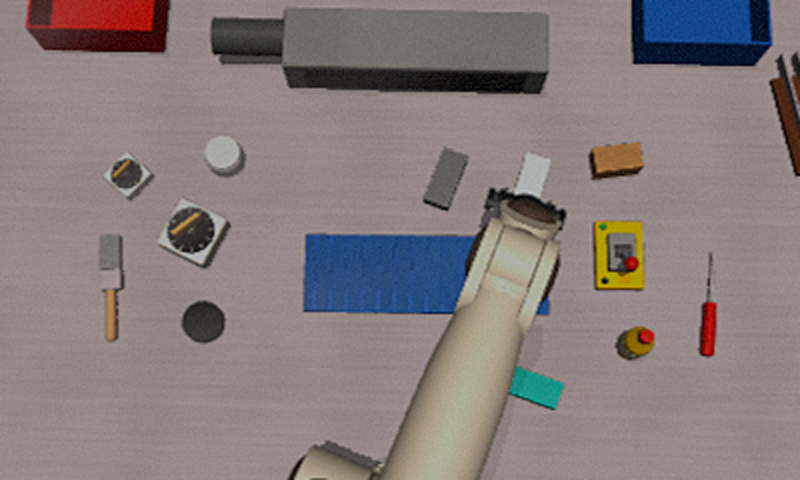

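The crop shows the gripper (525,205) aligned behind the white stone (535,170). Nothing else has moved. Next: descend, grip and lift.

```bash
python3 -m jog '[{"rotation":[0.2,0.3,0],"translation":[0,0,-32],"grip":75},{"rotation":[0.2,0.3,0],"translation":[11,-3,-52],"grip":75},{"rotation":[0.2,0.3,0],"translation":[22,-6,-72],"grip":75},{"rotation":[0.2,0.3,0],"translation":[33,-9,-92],"grip":75},{"rotation":[0.2,0.3,0],"translation":[42.5,-12,-111],"grip":75},{"rotation":[0.2,0.3,0],"translation":[42.5,-12,-111.5],"grip":75},{"rotation":[0.2,0.3,0],"translation":[42.5,-12,-111.5],"grip":40},{"rotation":[0.2,0.3,0],"translation":[42.5,-12,-111.5],"grip":40},{"rotation":[0.2,0.3,0],"translation":[42.5,-12,-111.5],"grip":40},{"rotation":[0.2,0.3,0],"translation":[42.5,-12,-111.5],"grip":40},{"rotation":[0.2,0.3,0],"translation":[42.5,-12,-111.5],"grip":40},{"rotation":[0.2,0.3,0],"translation":[42.5,-12,-111.5],"grip":40},{"rotation":[0.2,0.3,0],"translation":[42.5,-12,-111.5],"grip":40}]' 90
python3 s.py
python3 -m jog '[{"rotation":[0,0,0],"translation":[0,0,20],"grip":40},{"rotation":[0,0,0],"translation":[0,0,50],"grip":40},{"rotation":[0,0,0],"translation":[-20,0,90],"grip":40},{"rotation":[0,0,0],"translation":[-40,0,130],"grip":40},{"rotation":[0,0,0],"translation":[-50,0,170],"grip":40},{"rotation":[0,0,0],"translation":[-50,0,200],"grip":40},{"rotation":[0,0,0],"translation":[-50,0,200],"grip":40}]'
python3 - <<'E'
from plan import *
x,R=pickpose((.6415,-.224),-16);y,Rn,_=placepose(x,R,(.6415,-.224),-16,(.465,-.16,.065),-90)
print(delta(y,Rn))
E
```

```text
time: 8.95
ee_pos: [0.6274, -0.2202, 0.0077]
tcp_rot: [179.9, 30.0, 163.9]
wrist_force: [-4.1, 1.1, 7.3]
opening: 0.0482
grasp_force: 95.0
Q [-20.26, -4.01, -30.54, 33.57, 2.14, -3.61] [0.6274, -0.2202, 0.0077] [179.93, 29.97, 163.9] [-4.1, 1.1, 7.3] 8.95
time: 9.65
ee_pos: [0.5773, -0.2204, 0.2115]
tcp_rot: [180.0, 30.2, 163.9]
wrist_force: [0.5, -1.1, -3.6]
opening: 0.0487
grasp_force: 94.8
{'t': [-112.3, 52.9, -131.0], 'r': [-61.08, 81.15, 80.82]}
```

```bash
python3 -m jog '[{"rotation":[-6.1,8.1,8.1],"translation":[-40,20,40],"grip":40},{"rotation":[-61.1,81.1,80.8],"translation":[-112,53,40],"grip":40},{"rotation":[-61.1,81.1,80.8],"translation":[-112,53,40],"grip":40},{"rotation":[-61.1,81.1,80.8],"translation":[-112,53,40],"grip":40},{"rotation":[-61.1,81.1,80.8],"translation":[-112,53,40],"grip":40},{"rotation":[-61.1,81.1,80.8],"translation":[-112,53,40],"grip":40},{"rotation":[-61.1,81.1,80.8],"translation":[-112,53,40],"grip":40},{"rotation":[-61.1,81.1,80.8],"translation":[-112,53,40],"grip":40},{"rotation":[-61.1,81.1,80.8],"translation":[-112,53,40],"grip":40},{"rotation":[-61.1,81.1,80.8],"translation":[-112,53,40],"grip":40},{"rotation":[-61.1,81.1,80.8],"translation":[-112,53,40],"grip":40},{"rotation":[-61.1,81.1,80.8],"translation":[-112,53,40],"grip":40},{"rotation":[-61.1,81.1,80.8],"translation":[-112,53,40],"grip":40},{"rotation":[-61.1,81.1,80.8],"translation":[-112,53,40],"grip":40},{"rotation":[-61.1,81.1,80.8],"translation":[-112,53,40],"grip":40},{"rotation":[-61.1,81.1,80.8],"translation":[-112,53,40],"grip":40},{"rotation":[-61.1,81.1,80.8],"translation":[-112,53,40],"grip":40},{"rotation":[-61.1,81.1,80.8],"translation":[-112,53,40],"grip":40},{"rotation":[-61.1,81.1,80.8],"translation":[-112,53,40],"grip":40},{"rotation":[-61.1,81.1,80.8],"translation":[-112,53,40],"grip":40}]'
python3 - <<'E'
from plan import *
x,R=pickpose((.6415,-.224),-16);y,Rn,_=placepose(x,R,(.6415,-.224),-16,(.465,-.16,.065),-90)
print(delta(y,Rn),readout.get_obs()["q"].round(0))
im,d=snap("scene");save("pics/sc2.png",im[80:270,80:330],3)
E
```

```text
time: 11.65
ee_pos: [0.4641, -0.167, 0.2446]
tcp_rot: [-179.7, -60.5, -90.4]
wrist_force: [-0.7, 0.1, -4.5]
opening: 0.0482
grasp_force: 97.9
{'t': [0.9, -0.5, -164.1], 'r': [0.47, 0.14, 0.14]} [ 10.  -0. -11.  97. -59. -70.]
```

View pics/sc2.png

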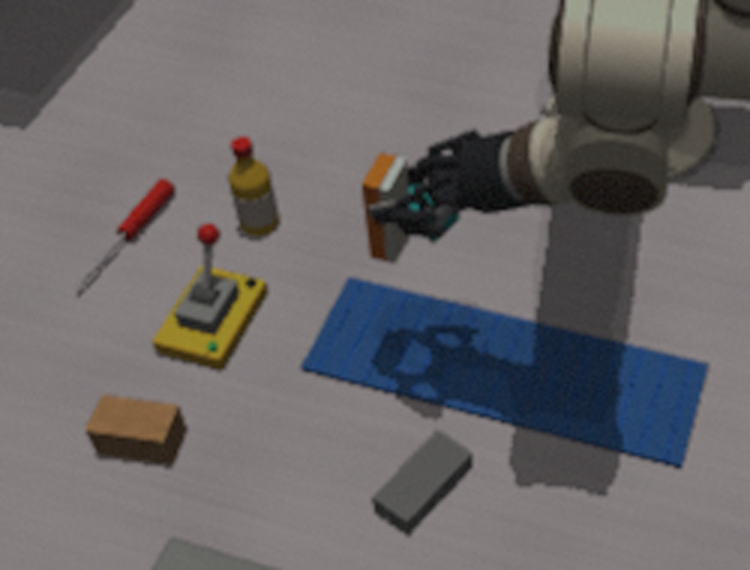

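The picture shows the orange/white stone (385,205) held upright above the blue mat. I'll lower it.

```bash
python3 -m jog '[{"rotation":[0.4,0,0],"translation":[1,0,-45],"grip":40},{"rotation":[0.4,0,0],"translation":[1,0,-90],"grip":40},{"rotation":[0.4,0,0],"translation":[1,0,-125],"grip":40},{"rotation":[0.4,0,0],"translation":[1,0,-155],"grip":40},{"rotation":[0.4,0,0],"translation":[1,0,-155],"grip":40},{"rotation":[0.4,0,0],"translation":[1,0,-155],"grip":40},{"rotation":[0.4,0,0],"translation":[1,0,-155],"grip":40}]'
python3 - <<'E'
from plan import *
x,R=pickpose((.6415,-.224),-16);y,Rn,_=placepose(x,R,(.6415,-.224),-16,(.465,-.16,.065),-90)
print(delta(y,Rn))
im,d=snap("scene");P_=cloud("scene",d)
m=(d>0)&(abs(P_[...,1]+.165)<.05)&(abs(P_[...,0]-.465)<.04)&(P_[...,2]>.013)
save("pics/sc3.png",im[110:230,180:300],4.9)
E
```

```text
time: 12.4
ee_pos: [0.466, -0.1666, 0.0912]
tcp_rot: [-179.6, -60.1, -90.4]
wrist_force: [0.1, -0.3, -2.3]
opening: 0.0482
grasp_force: 97.6
{'t': [-1.0, -0.8, -10.7], 'r': [0.12, 0.19, 0.06]}
```

View pics/sc3.png

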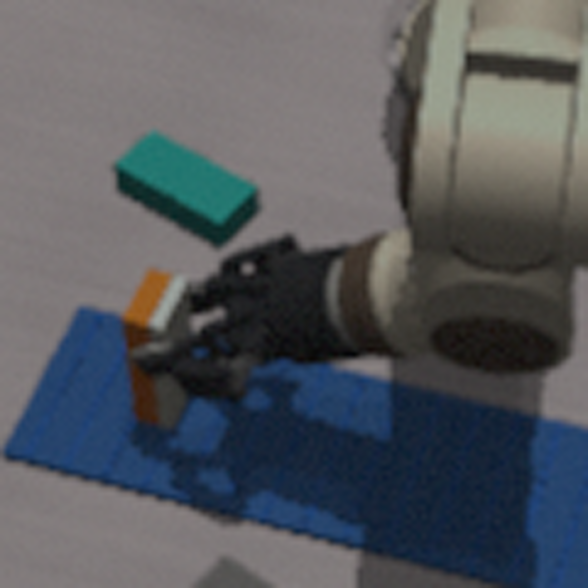

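The stone (155,345) hovers just above the mat's left end. I'll lower it in small steps until it touches.

```bash
python3 -m jog '[{"rotation":[0,0,0],"translation":[0,0,-5],"grip":40},{"rotation":[0,0,0],"translation":[0,0,-8.5],"grip":40},{"rotation":[0,0,0],"translation":[0,0,-8.5],"grip":40},{"rotation":[0,0,0],"translation":[0,0,-8.5],"grip":40}]'
python3 -m jog '[{"rotation":[0,0,0],"translation":[0,0,-2],"grip":40},{"rotation":[0,0,0],"translation":[0,0,-2],"grip":40},{"rotation":[0,0,0],"translation":[0,0,-2],"grip":40}]'
python3 -m jog '[{"rotation":[0,0,0],"translation":[0,0,-1.5],"grip":40},{"rotation":[0,0,0],"translation":[0,0,-1.5],"grip":40},{"rotation":[0,0,0],"translation":[0,0,-1.5],"grip":40}]'
```

```text
time: 12.85
ee_pos: [0.465, -0.1667, 0.0806]
tcp_rot: [-179.9, -60.1, -90.1]
wrist_force: [0.5, -0.2, -5.0]
opening: 0.0486
grasp_force: 97.7
time: 13.15
ee_pos: [0.465, -0.1667, 0.0786]
tcp_rot: [-179.9, -60.1, -90.1]
wrist_force: [0.6, 0.5, -3.9]
opening: 0.0483
grasp_force: 97.8
time: 13.45
ee_pos: [0.4653, -0.1669, 0.0784]
tcp_rot: [-179.9, -60.2, -90.1]
wrist_force: [-3.0, 2.7, 6.3]
opening: 0.0486
grasp_force: 98.7
```

```bash
python3 -m jog '[{"rotation":[0,0,0],"translation":[0,0,0.5],"grip":52},{"rotation":[0,0,0],"translation":[0,0,0.5],"grip":58},{"rotation":[0,0,0],"translation":[0,0,0.5],"grip":66},{"rotation":[0,0,0],"translation":[0,0,0.5],"grip":70},{"rotation":[0,0,0],"translation":[0,0,0.5],"grip":70},{"rotation":[0,0,0],"translation":[0,0,0.5],"grip":70},{"rotation":[0,0,0],"translation":[0,9,5],"grip":70},{"rotation":[0,0,0],"translation":[0,18,10],"grip":70},{"rotation":[0,0,0],"translation":[0,35,20],"grip":70},{"rotation":[0,0,0],"translation":[0,60,35],"grip":70},{"rotation":[0,0,0],"translation":[0,87,50],"grip":70},{"rotation":[0,0,0],"translation":[0,110,90],"grip":70},{"rotation":[0,0,0],"translation":[0,120,130],"grip":70},{"rotation":[0,0,0],"translation":[0,130,160],"grip":70}]'
cat > scan.py <<'E'
import sys
from plan import *
def scan(n,lo=.012,hi=.16,tag=""):
    im,d=snap(n);P_=cloud(n,d);H=P_[...,2]
    m=((d>0)&(H>lo)&(H<hi)&(P_[...,0]>.3)&(P_[...,0]<.8)&(P_[...,1]>-.3)&(P_[...,1]<.3)).astype(np.uint8)
    k,l,st,c=cv2.connectedComponentsWithStats(m)
    for i in range(1,k):
        if 60<st[i,4]<1500:
            q=l==i;zt=np.percentile(H[q],92);t=q&(H>zt-.008);print(n,c[i].round(),"z%.3f"%zt,[np.round(v,1) for v in cv2.minAreaRect((P_[t][:,:2]*1000).astype(np.float32))],im[t].mean(0).round())
    return im,d
if __name__=="__main__":
    for n in("scene","top"): scan(n)
E
python3 scan.py; python3 s.py
```

```text
time: 14.85
ee_pos: [0.4653, -0.0358, 0.2393]
tcp_rot: [-179.8, -60.1, -90.1]
wrist_force: [0.9, 0.7, -0.3]
opening: 0.07
grasp_force: 0.0
scene [213. 182.] z0.120 [array([ 464.5, -156.3]), array([54.8, 29.4]), np.float64(0.6)] [141. 112.  80.]
scene [221. 239.] z0.034 [array([646.1, -61.3]), array([ 51.6, 111. ]), np.float64(69.3)] [88. 87. 85.]
top [282. 149.] z0.037 [array([648. , -62.9]), array([ 50. , 111.5]), np.float64(70.1)] [101.  97.  93.]
top [308. 194.] z0.122 [array([ 467.9, -158.3]), array([51.4, 29.1]), np.float64(1.0)] [166. 128.  82.]
Q [24.45, 10.93, -1.0, 113.52, -52.18, -47.62] [0.4661, -0.0354, 0.2406] [-179.39, -60.03, -90.5] [-0.3, 0.2, -0.9] 14.95
```

```bash
python3 - <<'E'
from plan import *
c,h=(.647,-.062),-20
x,R=pickpose(c,h);xb,_=pickpose(c,h,back=.12)
print(xb,delta(xb,R),delta(x,R,xb,R))
E
```

```text
[ 0.57605321 -0.03617748  0.11146857] {'t': [110.0, -0.8, -129.2], 'r': [58.86, -83.54, -83.53]} {'t': [56.4, -20.5, -103.9], 'r': [0.0, 0.0, 0.0]}
```

```bash
python3 -m jog '[{"rotation":[5.9,-8.3,-8.3],"translation":[20,0,20],"grip":75},{"rotation":[58.9,-83.5,-83.5],"translation":[110,0,20],"grip":75},{"rotation":[58.9,-83.5,-83.5],"translation":[110,0,20],"grip":75},{"rotation":[58.9,-83.5,-83.5],"translation":[110,0,20],"grip":75},{"rotation":[58.9,-83.5,-83.5],"translation":[110,0,20],"grip":75},{"rotation":[58.9,-83.5,-83.5],"translation":[110,0,20],"grip":75},{"rotation":[58.9,-83.5,-83.5],"translation":[110,0,20],"grip":75},{"rotation":[58.9,-83.5,-83.5],"translation":[110,0,20],"grip":75},{"rotation":[58.9,-83.5,-83.5],"translation":[110,0,20],"grip":75},{"rotation":[58.9,-83.5,-83.5],"translation":[110,0,20],"grip":75},{"rotation":[58.9,-83.5,-83.5],"translation":[110,0,20],"grip":75},{"rotation":[58.9,-83.5,-83.5],"translation":[110,0,20],"grip":75},{"rotation":[58.9,-83.5,-83.5],"translation":[110,0,20],"grip":75},{"rotation":[58.9,-83.5,-83.5],"translation":[110,0,20],"grip":75},{"rotation":[58.9,-83.5,-83.5],"translation":[110,0,20],"grip":75},{"rotation":[58.9,-83.5,-83.5],"translation":[110,0,20],"grip":75},{"rotation":[58.9,-83.5,-83.5],"translation":[110,0,20],"grip":75},{"rotation":[58.9,-83.5,-83.5],"translation":[110,0,-30],"grip":75},{"rotation":[58.9,-83.5,-83.5],"translation":[110,0,-75],"grip":75},{"rotation":[58.9,-83.5,-83.5],"translation":[110,0,-75],"grip":75}]'
python3 scan.py
python3 - <<'E'
from plan import *
c,h=(.647,-.062),-20
x,R=pickpose(c,h);xb,_=pickpose(c,h,back=.12)
print(delta(xb,R),delta(x,R))
E
```

```text
time: 16.95
ee_pos: [0.5712, -0.0368, 0.1531]
tcp_rot: [-179.7, 29.2, 160.5]
wrist_force: [-0.1, -0.3, -1.0]
opening: 0.075
grasp_force: 0.0
scene [213. 182.] z0.120 [array([ 466.5, -156.8]), array([29.4, 52.1]), np.float64(89.7)] [140. 111.  80.]
scene [221. 239.] z0.034 [array([646.6, -61.5]), array([ 52.2, 110.8]), np.float64(70.2)] [87. 86. 85.]
top [283. 146.] z0.037 [array([655.4, -65.2]), array([50.1, 96.3]), np.float64(69.9)] [100.  95.  92.]
top [308. 193.] z0.122 [array([ 466.2, -158. ]), array([47.7, 29. ]), np.float64(0.7)] [164. 126.  78.]
{'t': [0.8, 0.6, -51.2], 'r': [-0.09, -0.13, -0.36]} {'t': [57.2, -19.9, -155.1], 'r': [-0.09, -0.13, -0.36]}
```

```bash
python3 -m jog '[{"rotation":[0,0,-0.3],"translation":[1,0,-45],"grip":75},{"rotation":[0,0,-0.3],"translation":[14,-5,-75],"grip":75},{"rotation":[0,0,-0.3],"translation":[28,-9.5,-100],"grip":75},{"rotation":[0,0,-0.3],"translation":[42,-14.5,-127],"grip":75},{"rotation":[0,0,-0.3],"translation":[53,-18,-147],"grip":75},{"rotation":[0,0,-0.3],"translation":[53,-18,-147],"grip":75},{"rotation":[0,0,-0.3],"translation":[53,-18,-147],"grip":75}]'
python3 - <<'E'
from plan import *
x,R=pickpose((.647,-.062),-20);print(delta(x,R))
E
```

```text
time: 17.75
ee_pos: [0.6299, -0.0548, 0.018]
tcp_rot: [179.8, 30.0, 159.9]
wrist_force: [-0.4, -0.3, 0.4]
opening: 0.0748
grasp_force: 0.0
{'t': [2.6, -1.9, -10.5], 'r': [-0.11, 0.09, -0.02]}
```

```bash
python3 -m jog '[{"rotation":[0,0,0],"translation":[1.5,-1,-6],"grip":75},{"rotation":[0,0,0],"translation":[2.6,-1.9,-10.5],"grip":75},{"rotation":[0,0,0],"translation":[2.6,-1.9,-10.5],"grip":75},{"rotation":[0,0,0],"translation":[2.6,-1.9,-10.5],"grip":40},{"rotation":[0,0,0],"translation":[2.6,-1.9,-10.5],"grip":40},{"rotation":[0,0,0],"translation":[2.6,-1.9,-10.5],"grip":40},{"rotation":[0,0,0],"translation":[2.6,-1.9,-10.5],"grip":40},{"rotation":[0,0,0],"translation":[2.6,-1.9,-10.5],"grip":40},{"rotation":[0,0,0],"translation":[2.6,-1.9,-10.5],"grip":40},{"rotation":[0,0,0],"translation":[2.6,-1.9,-10.5],"grip":40}]' 100
python3 s.py
python3 -m jog '[{"rotation":[0,0,0],"translation":[0,0,20],"grip":40},{"rotation":[0,0,0],"translation":[0,0,50],"grip":40},{"rotation":[0,0,0],"translation":[-20,0,90],"grip":40},{"rotation":[0,0,0],"translation":[-40,0,130],"grip":40},{"rotation":[0,0,0],"translation":[-50,0,170],"grip":40},{"rotation":[0,0,0],"translation":[-50,0,200],"grip":40},{"rotation":[0,0,0],"translation":[-50,0,200],"grip":40}]'
python3 - <<'E'
from plan import *
c,h=(.647,-.062),-20
x,R=pickpose(c,h);y,Rn,_=placepose(x,R,c,h,(.465,-.02,.065),-90)
print(delta(y,Rn),y)
E
```

```text
time: 18.75
ee_pos: [0.631, -0.0566, 0.0054]
tcp_rot: [179.9, 30.0, 160.0]
wrist_force: [-4.3, -0.2, 6.5]
opening: 0.0483
grasp_force: 104.6
Q [-0.97, -7.25, -33.58, 35.06, -9.26, 16.67] [0.631, -0.0566, 0.0054] [179.86, 29.96, 159.95] [-4.3, -0.2, 6.5] 18.75
time: 19.45
ee_pos: [0.582, -0.0566, 0.2099]
tcp_rot: [179.7, 30.3, 159.9]
wrist_force: [0.2, 0.3, -2.9]
opening: 0.0487
grasp_force: 105.0
{'t': [-117.0, 29.2, -129.4], 'r': [-59.02, 83.89, 83.72]} [ 0.465      -0.02745448  0.0805    ]
```

```bash
python3 -m jog '[{"rotation":[-5.9,8.4,8.4],"translation":[-40,10,40],"grip":40},{"rotation":[-59,83.9,83.7],"translation":[-117,29,40],"grip":40},{"rotation":[-59,83.9,83.7],"translation":[-117,29,40],"grip":40},{"rotation":[-59,83.9,83.7],"translation":[-117,29,40],"grip":40},{"rotation":[-59,83.9,83.7],"translation":[-117,29,40],"grip":40},{"rotation":[-59,83.9,83.7],"translation":[-117,29,40],"grip":40},{"rotation":[-59,83.9,83.7],"translation":[-117,29,40],"grip":40},{"rotation":[-59,83.9,83.7],"translation":[-117,29,40],"grip":40},{"rotation":[-59,83.9,83.7],"translation":[-117,29,40],"grip":40},{"rotation":[-59,83.9,83.7],"translation":[-117,29,40],"grip":40},{"rotation":[-59,83.9,83.7],"translation":[-117,29,40],"grip":40},{"rotation":[-59,83.9,83.7],"translation":[-117,29,40],"grip":40},{"rotation":[-59,83.9,83.7],"translation":[-117,29,40],"grip":40},{"rotation":[-59,83.9,83.7],"translation":[-117,29,40],"grip":40},{"rotation":[-59,83.9,83.7],"translation":[-117,29,40],"grip":40},{"rotation":[-59,83.9,83.7],"translation":[-117,29,40],"grip":40},{"rotation":[-59,83.9,83.7],"translation":[-117,29,40],"grip":40},{"rotation":[-59,83.9,83.7],"translation":[-117,29,40],"grip":40},{"rotation":[-59,83.9,83.7],"translation":[-117,29,40],"grip":40},{"rotation":[-59,83.9,83.7],"translation":[-117,29,40],"grip":40}]'
python3 -m jog '[{"rotation":[0,0,0],"translation":[0,0,-45],"grip":40},{"rotation":[0,0,0],"translation":[0,0,-90],"grip":40},{"rotation":[0,0,0],"translation":[0,0,-125],"grip":40},{"rotation":[0,0,0],"translation":[0,0,-150],"grip":40},{"rotation":[0,0,0],"translation":[0,0,-150],"grip":40},{"rotation":[0,0,0],"translation":[0,0,-150],"grip":40},{"rotation":[0,0,0],"translation":[0,0,-150],"grip":40}]'
python3 - <<'E'
from plan import *
c,h=(.647,-.062),-20
R=tool(h,30,1);y,Rn,_=placepose(np.array([.631,-.0566,.0054]),R,c,h,(.465,-.02,.065),-90)
print(delta(y,Rn),y)
im,d=snap("scene");save("pics/sc4.png",im[110:230,180:300],4.9)
E
```

```text
time: 21.45
ee_pos: [0.4637, -0.0279, 0.2451]
tcp_rot: [-179.7, -60.3, -90.2]
wrist_force: [0.2, -0.7, -5.0]
opening: 0.0487
grasp_force: 105.7
time: 22.15
ee_pos: [0.4644, -0.0274, 0.0963]
tcp_rot: [-179.7, -60.3, -90.2]
wrist_force: [0.1, 0.7, -4.2]
opening: 0.0486
grasp_force: 105.7
{'t': [1.0, -2.2, -14.5], 'r': [0.32, 0.14, -0.09]} [ 0.46539798 -0.0296      0.08188199]
```

View pics/sc4.png

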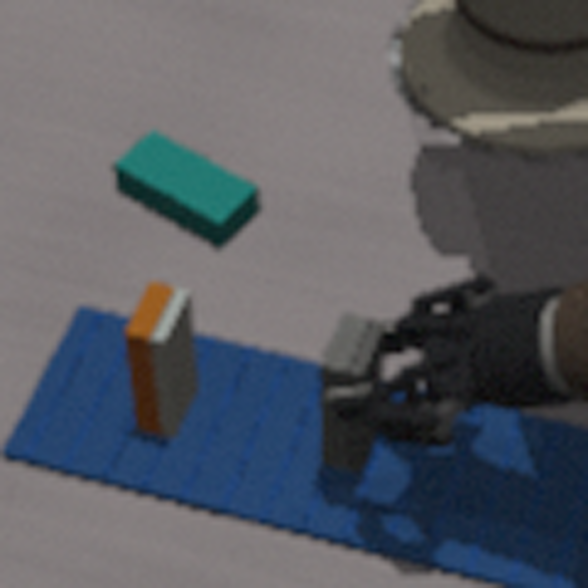

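Stone3 stands at (160,360), and the grey stone is upright in the grip at (350,395). I'll lower it to contact.

```bash
python3 -m jog '[{"rotation":[0.3,0,0],"translation":[1,0,-5],"grip":40},{"rotation":[0.3,0,0],"translation":[1,0,-10],"grip":40},{"rotation":[0.3,0,0],"translation":[1,0,-13],"grip":40},{"rotation":[0.3,0,0],"translation":[1,0,-13],"grip":40},{"rotation":[0.3,0,0],"translation":[1,0,-13],"grip":40}]'
python3 -m jog '[{"rotation":[0,0,0],"translation":[0,0,-2],"grip":40},{"rotation":[0,0,0],"translation":[0,0,-2],"grip":40},{"rotation":[0,0,0],"translation":[0,0,-2],"grip":40}]'
python3 -m jog '[{"rotation":[0,0,0],"translation":[0,0,-1],"grip":40},{"rotation":[0,0,0],"translation":[0,0,-1],"grip":40},{"rotation":[0,0,0],"translation":[0,0,-1],"grip":40}]'
```

```text
time: 22.7
ee_pos: [0.4646, -0.0276, 0.0815]
tcp_rot: [180.0, -60.1, -89.9]
wrist_force: [0.6, 0.4, -4.1]
opening: 0.0484
grasp_force: 105.8
time: 23.0
ee_pos: [0.4648, -0.0276, 0.0811]
tcp_rot: [180.0, -60.1, -89.8]
wrist_force: [-2.8, 3.0, 9.0]
opening: 0.0484
grasp_force: 106.7
time: 23.3
ee_pos: [0.4649, -0.0277, 0.0811]
tcp_rot: [179.9, -60.2, -89.7]
wrist_force: [-5.4, 5.5, 18.7]
opening: 0.0482
grasp_force: 107.7
```

```bash
python3 -m jog '[{"rotation":[0,0,0],"translation":[0,0,2],"grip":40},{"rotation":[0,0,0],"translation":[0,0,2],"grip":52},{"rotation":[0,0,0],"translation":[0,0,2],"grip":58},{"rotation":[0,0,0],"translation":[0,0,2],"grip":66},{"rotation":[0,0,0],"translation":[0,0,2],"grip":70},{"rotation":[0,0,0],"translation":[0,0,2],"grip":70},{"rotation":[0,0,0],"translation":[0,0,2],"grip":70},{"rotation":[0,0,0],"translation":[0,9,7],"grip":70},{"rotation":[0,0,0],"translation":[0,18,12],"grip":70},{"rotation":[0,0,0],"translation":[0,35,22],"grip":70},{"rotation":[0,0,0],"translation":[0,60,37],"grip":70},{"rotation":[0,0,0],"translation":[0,87,52],"grip":70},{"rotation":[0,0,0],"translation":[0,120,90],"grip":70},{"rotation":[0,0,0],"translation":[0,150,130],"grip":70},{"rotation":[0,0,0],"translation":[0,170,160],"grip":70},{"rotation":[0,0,0],"translation":[0,170,160],"grip":70}]'
python3 scan.py
python3 - <<'E'
from plan import *
print(cur()[0],readout.get_obs()["q"].round(0))
for n in("scene","top"):
    im,d=snap(n);P_=cloud(n,d);H=P_[...,2]
    near=(np.hypot(P_[...,0]-.526,P_[...,1]-.41)<.1)&(d>0)
    for lo,hi,nm in((.035,.065,"body"),(.085,.12,"key")):
        t=near&(H>lo)&(H<hi);print(n,nm,t.sum(),H[t].max().round(3),[np.round(v,1) for v in cv2.minAreaRect((P_[t][:,:2]*1000).astype(np.float32))],P_[t].mean(0).round(4))
    if n=="top":
        v,u=np.nonzero(near);save("pics/timer.png",im[v.min():v.max(),u.min():u.max()],7)
E
```

```text
time: 24.9
ee_pos: [0.4649, 0.1456, 0.2423]
tcp_rot: [-179.5, -59.9, -90.1]
wrist_force: [0.1, -0.3, -0.7]
opening: 0.0698
grasp_force: 0.0
scene [213. 182.] z0.120 [array([ 464.5, -155.9]), array([30.8, 54.9]), np.float64(88.6)] [145. 115.  84.]
scene [252. 192.] z0.120 [array([464.8, -14.8]), array([31.2, 53.1]), np.float64(88.2)] [94. 94. 92.]
top [268. 192.] z0.124 [array([465.7, -16.6]), array([47.6, 28.4]), np.float64(1.3)] [107. 105. 105.]
top [308. 193.] z0.122 [array([ 467.4, -158.1]), array([51.5, 29. ]), np.float64(0.2)] [167. 129.  80.]
[0.46473188 0.14364721 0.2388794 ] [ 40.  28.  18. 128. -42. -31.]
scene body 780 0.064 [array([527.1, 410.3]), array([100. , 101.4]), np.float64(66.0)] [0.5354 0.4094 0.0466]
scene key 86 0.103 [array([526.7, 410.9]), array([11.3, 60.9]), np.float64(37.7)] [0.5285 0.4099 0.0963]Traceback (most recent call last):
  File "<stdin>", line 7, in <module>
    return umr_maximum(a, axis, None, out, keepdims, initial, where)
ValueError: zero-size array to reduction operation maximum which has no identity
```

```bash
python3 - <<'E'
from plan import *
R=tool(-50,0,0);x=np.array([.5273,.4095,.18]);print(delta(x,R),ik(x,R,q0=[38,15,0,105,0,-92],n=1))
E
```

```text
{'t': [62.8, 267.1, -57.9], 'r': [57.55, 20.97, 36.09]} [ 3.78328334e+01  2.10217447e+01  2.33518278e+01  9.23300832e+01
 -4.19457638e-15 -9.21671666e+01]
```

```bash
python3 -m jog '[{"rotation":[57.5,21,36.1],"translation":[63,267,0],"grip":50},{"rotation":[57.5,21,36.1],"translation":[63,267,0],"grip":50},{"rotation":[57.5,21,36.1],"translation":[63,267,0],"grip":50},{"rotation":[57.5,21,36.1],"translation":[63,267,0],"grip":50},{"rotation":[57.5,21,36.1],"translation":[63,267,0],"grip":50},{"rotation":[57.5,21,36.1],"translation":[63,267,0],"grip":50},{"rotation":[57.5,21,36.1],"translation":[63,267,0],"grip":50},{"rotation":[57.5,21,36.1],"translation":[63,267,0],"grip":50},{"rotation":[57.5,21,36.1],"translation":[63,267,0],"grip":50},{"rotation":[57.5,21,36.1],"translation":[63,267,-40],"grip":50},{"rotation":[57.5,21,36.1],"translation":[63,267,-58],"grip":50},{"rotation":[57.5,21,36.1],"translation":[63,267,-58],"grip":50},{"rotation":[57.5,21,36.1],"translation":[63,267,-58],"grip":50},{"rotation":[57.5,21,36.1],"translation":[63,267,-58],"grip":50}]' 50
python3 - <<'E'
from plan import *
o=readout.get_obs();print(o["q"].round(1),o["ee_pos"],o["tcp_rot"])
im,d=snap("scene");P_=cloud("scene",d);H=P_[...,2]
t=(np.hypot(P_[...,0]-.526,P_[...,1]-.41)<.1)&(d>0)&(H>.085)&(H<.11)
print(t.sum(),[np.round(v,1) for v in cv2.minAreaRect((P_[t][:,:2]*1000).astype(np.float32))])
save("pics/key.png",im[180:290,310:440],5)
R=tool(-50,0,0);x=np.array([.5273,.4095,.066]);print(delta(x,R))
E
```

```text
time: 26.5
ee_pos: [0.528, 0.4095, 0.182]
tcp_rot: [-179.9, -0.0, -50.0]
wrist_force: [0.6, -0.3, 0.5]
opening: 0.0498
grasp_force: 0.0
[ 37.8  21.1  23.6  92.5   0.  -92.2] [0.52797923 0.40954658 0.18202836] [-1.79926943e+02 -6.93793568e-05 -5.00203135e+01]
85 [array([527.4, 410.3]), array([10.9, 58.1]), np.float64(40.0)]
{'t': [-0.8, -0.2, -116.1], 'r': [-0.06, 0.07, 0.01]}
```

View pics/key.png

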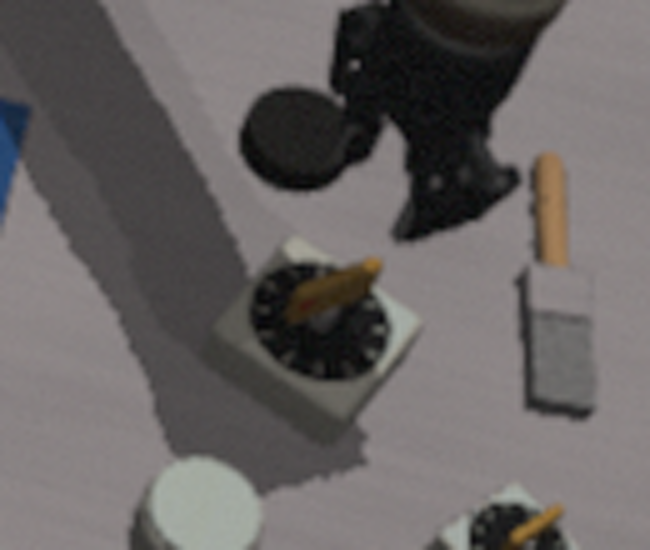

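The key (335,290) is on the large timer, its wing running lower-left to upper-right, with the open gripper above it. I'll descend, grip and start turning.

```bash
python3 -m jog '[{"rotation":[0,0,0],"translation":[-0.7,0,-40],"grip":50},{"rotation":[0,0,0],"translation":[-0.7,0,-75],"grip":50},{"rotation":[0,0,0],"translation":[-0.7,0,-100],"grip":50},{"rotation":[0,0,0],"translation":[-0.7,0,-116],"grip":50},{"rotation":[0,0,0],"translation":[-0.7,0,-116],"grip":50},{"rotation":[0,0,0],"translation":[-0.7,0,-116],"grip":50}]'
python3 -m jog '[{"rotation":[0,0,0],"translation":[0,0,0],"grip":4},{"rotation":[0,0,0],"translation":[0,0,0],"grip":4},{"rotation":[0,0,0],"translation":[0,0,0],"grip":4},{"rotation":[0,0,0],"translation":[0,0,0],"grip":4},{"rotation":[0,0,0],"translation":[0,0,0],"grip":4},{"rotation":[0,0,0],"translation":[0,0,0],"grip":4},{"rotation":[0,0,0],"translation":[0,0,0],"grip":4},{"rotation":[0,0,0],"translation":[0,0,0],"grip":4},{"rotation":[0,0,0],"translation":[0,0,0],"grip":4},{"rotation":[0,0,0],"translation":[0,0,0],"grip":4}]' 50; python3 -c "
import h;print(h.readout.get_obs()['torque'])"
```

```text
time: 27.15
ee_pos: [0.5275, 0.4098, 0.0661]
tcp_rot: [-179.9, -0.0, -50.0]
wrist_force: [0.1, -0.2, 0.8]
opening: 0.0499
grasp_force: 0.0
time: 28.15
ee_pos: [0.5265, 0.4091, 0.0661]
tcp_rot: [180.0, 0.0, -50.0]
wrist_force: [-5.9, -4.9, 7.0]
opening: 0.0093
grasp_force: 49.9
[-0.79671374  0.99622948  0.12261573]
```

```bash
python3 -m jog '[{"rotation":[0,0,-4],"translation":[-1.3,-1.1,0],"grip":4},{"rotation":[0,0,-12],"translation":[-1.3,-1.1,0],"grip":4},{"rotation":[0,0,-20],"translation":[-1.3,-1.1,0],"grip":4},{"rotation":[0,0,-28],"translation":[-1.3,-1.1,0],"grip":4},{"rotation":[0,0,-36],"translation":[-1.3,-1.1,0],"grip":4},{"rotation":[0,0,-44],"translation":[-1.3,-1.1,0],"grip":4},{"rotation":[0,0,-52],"translation":[-1.3,-1.1,0],"grip":4},{"rotation":[0,0,-60],"translation":[-1.3,-1.1,0],"grip":4},{"rotation":[0,0,-68],"translation":[-1.3,-1.1,0],"grip":4},{"rotation":[0,0,-76],"translation":[-1.3,-1.1,0],"grip":4},{"rotation":[0,0,-84],"translation":[-1.3,-1.1,0],"grip":4},{"rotation":[0,0,-90],"translation":[-1.3,-1.1,0],"grip":4},{"rotation":[0,0,-90],"translation":[-1.3,-1.1,0],"grip":4},{"rotation":[0,0,-90],"translation":[-1.3,-1.1,0],"grip":4}]'; python3 -c "
import h;print(h.readout.get_obs()['torque'])"
```

```text
time: 29.55
ee_pos: [0.526, 0.4089, 0.0661]
tcp_rot: [180.0, 0.1, -139.8]
wrist_force: [-1.0, 1.4, 5.4]
opening: 0.0094
grasp_force: 49.8
[ 0.12290532  0.25633072 -0.04678574]
```

```bash
python3 -m jog '[{"rotation":[0,0,-8],"translation":[0,0,0],"grip":4},{"rotation":[0,0,-16],"translation":[0,0,0],"grip":4},{"rotation":[0,0,-24],"translation":[0,0,0],"grip":4},{"rotation":[0,0,-32],"translation":[0,0,0],"grip":4},{"rotation":[0,0,-40],"translation":[0,0,0],"grip":4},{"rotation":[0,0,-48],"translation":[0,0,0],"grip":4},{"rotation":[0,0,-56],"translation":[0,0,0],"grip":4},{"rotation":[0,0,-64],"translation":[0,0,0],"grip":4},{"rotation":[0,0,-72],"translation":[0,0,0],"grip":4},{"rotation":[0,0,-80],"translation":[0,0,0],"grip":4},{"rotation":[0,0,-88],"translation":[0,0,0],"grip":4},{"rotation":[0,0,-96],"translation":[0,0,0],"grip":4},{"rotation":[0,0,-104],"translation":[0,0,0],"grip":4},{"rotation":[0,0,-112],"translation":[0,0,0],"grip":4},{"rotation":[0,0,-120],"translation":[0,0,0],"grip":4},{"rotation":[0,0,-120],"translation":[0,0,0],"grip":4},{"rotation":[0,0,-120],"translation":[0,0,0],"grip":4}]'; python3 -c "
import h;o=h.readout.get_obs();print(o['torque'],o['q'].round(1))"
```

```text
time: 31.25
ee_pos: [0.5261, 0.4094, 0.0661]
tcp_rot: [179.9, -0.1, 100.2]
wrist_force: [-0.7, 3.0, 5.1]
opening: 0.0098
grasp_force: 49.7
[ 0.65612755  0.24945341 -0.06172874] [ 37.9  20.7  10.4  79.5   0.  117.7]
```

```bash
python3 -m jog '[{"rotation":[0,0,0],"translation":[0,0,0],"grip":20},{"rotation":[0,0,0],"translation":[0,0,0],"grip":40},{"rotation":[0,0,0],"translation":[0,0,0],"grip":50},{"rotation":[0,0,0],"translation":[0,0,0],"grip":50},{"rotation":[0,0,0],"translation":[0,0,0],"grip":50},{"rotation":[0,0,0],"translation":[0,0,40],"grip":50},{"rotation":[0,0,0],"translation":[0,0,60],"grip":50},{"rotation":[0,0,0],"translation":[0,0,60],"grip":50},{"rotation":[0,0,8],"translation":[0,0,60],"grip":50},{"rotation":[0,0,16],"translation":[0,0,60],"grip":50},{"rotation":[0,0,24],"translation":[0,0,60],"grip":50},{"rotation":[0,0,32],"translation":[0,0,60],"grip":50},{"rotation":[0,0,40],"translation":[0,0,60],"grip":50},{"rotation":[0,0,48],"translation":[0,0,60],"grip":50},{"rotation":[0,0,56],"translation":[0,0,60],"grip":50},{"rotation":[0,0,64],"translation":[0,0,60],"grip":50},{"rotation":[0,0,72],"translation":[0,0,60],"grip":50},{"rotation":[0,0,80],"translation":[0,0,60],"grip":50},{"rotation":[0,0,88],"translation":[0,0,60],"grip":50},{"rotation":[0,0,90],"translation":[0,0,60],"grip":50}]'
python3 -m jog '[{"rotation":[0,0,8],"translation":[0,0,0],"grip":50},{"rotation":[0,0,16],"translation":[0,0,0],"grip":50},{"rotation":[0,0,24],"translation":[0,0,0],"grip":50},{"rotation":[0,0,32],"translation":[0,0,0],"grip":50},{"rotation":[0,0,40],"translation":[0,0,0],"grip":50},{"rotation":[0,0,48],"translation":[0,0,0],"grip":50},{"rotation":[0,0,56],"translation":[0,0,0],"grip":50},{"rotation":[0,0,64],"translation":[0,0,0],"grip":50},{"rotation":[0,0,72],"translation":[0,0,0],"grip":50},{"rotation":[0,0,80],"translation":[0,0,0],"grip":50},{"rotation":[0,0,88],"translation":[0,0,0],"grip":50},{"rotation":[0,0,90],"translation":[0,0,0],"grip":50},{"rotation":[0,0,90],"translation":[0,0,0],"grip":50},{"rotation":[0,0,90],"translation":[0,0,0],"grip":50}]'
python3 - <<'E'
from plan import *
print(readout.get_obs()["q"].round(1))
im,d=snap("scene");P_=cloud("scene",d);H=P_[...,2]
t=(np.hypot(P_[...,0]-.526,P_[...,1]-.41)<.1)&(d>0)&(H>.085)&(H<.107)
print(t.sum(),[np.round(v,1) for v in cv2.minAreaRect((P_[t][:,:2]*1000).astype(np.float32))])
R=tool(-80,0,0);x=np.array([.5261,.4092,.066]);print(delta(x,R))
E
```

```text
time: 33.25
ee_pos: [0.5254, 0.4081, 0.1235]
tcp_rot: [-180.0, -0.1, -169.7]
wrist_force: [1.2, -0.5, -0.1]
opening: 0.0505
grasp_force: 0.0
time: 34.65
ee_pos: [0.5255, 0.4081, 0.124]
tcp_rot: [179.9, -0.0, -80.1]
wrist_force: [0.3, 0.1, -0.5]
opening: 0.0498
grasp_force: 0.0
[ 37.8  20.3  16.2  86.    0.  -62.1]
63 [array([526.1, 409.7]), array([12.3, 59.6]), np.float64(9.8)]
{'t': [0.6, 1.0, -58.1], 'r': [0.02, -0.04, 0.08]}
```

```bash
python3 -m jog '[{"rotation":[0,0,0],"translation":[0.6,1,-30],"grip":50},{"rotation":[0,0,0],"translation":[0.6,1,-50],"grip":50},{"rotation":[0,0,0],"translation":[0.6,1,-58],"grip":50},{"rotation":[0,0,0],"translation":[0.6,1,-58],"grip":50},{"rotation":[0,0,0],"translation":[0.6,1,-58],"grip":4},{"rotation":[0,0,0],"translation":[0.6,1,-58],"grip":4},{"rotation":[0,0,0],"translation":[0.6,1,-58],"grip":4},{"rotation":[0,0,0],"translation":[0.6,1,-58],"grip":4},{"rotation":[0,0,0],"translation":[0.6,1,-58],"grip":4},{"rotation":[0,0,0],"translation":[0.6,1,-58],"grip":4},{"rotation":[0,0,0],"translation":[0.6,1,-58],"grip":4},{"rotation":[0,0,-8],"translation":[0.6,1,-58],"grip":4},{"rotation":[0,0,-16],"translation":[0.6,1,-58],"grip":4},{"rotation":[0,0,-24],"translation":[0.6,1,-58],"grip":4},{"rotation":[0,0,-32],"translation":[0.6,1,-58],"grip":4},{"rotation":[0,0,-40],"translation":[0.6,1,-58],"grip":4},{"rotation":[0,0,-48],"translation":[0.6,1,-58],"grip":4},{"rotation":[0,0,-50],"translation":[0.6,1,-58],"grip":4},{"rotation":[0,0,-50],"translation":[0.6,1,-58],"grip":4}]' 50
python3 -c "
import h;o=h.readout.get_obs();print(o['torque'],o['q'].round(1))"
for i in 1 2 3 4; do python3 -m jog '[{"rotation":[0,0,-2.5],"translation":[0,0,0],"grip":4},{"rotation":[0,0,-5],"translation":[0,0,0],"grip":4},{"rotation":[0,0,-5],"translation":[0,0,0],"grip":4}]' | grep -E "rot|force"; python3 -c "
import h;o=h.readout.get_obs();print(o['torque'])
import sys"; done
```

```text
time: 36.6
ee_pos: [0.5265, 0.4094, 0.068]
tcp_rot: [-180.0, 0.1, -130.1]
wrist_force: [-1.2, -1.0, 5.8]
opening: 0.0092
grasp_force: 49.3
[-0.34425136  0.38965708 -0.0405669 ] [ 37.9  20.8  10.7  79.8   0.  -12. ]
tcp_rot: [-180.0, 0.1, -135.1]
wrist_force: [-1.3, -0.9, 5.7]
grasp_force: 49.3
[-0.39718945  0.34994677 -0.00513736]
tcp_rot: [-180.0, 0.1, -140.1]
wrist_force: [-2.0, -2.1, 5.5]
grasp_force: 49.3
[-0.38965587  0.3299524   0.01858128]
tcp_rot: [-180.0, 0.1, -145.0]
wrist_force: [-2.1, -2.6, 6.6]
grasp_force: 59.6
[-0.55746283  0.32049863  1.0975043 ]
tcp_rot: [-180.0, 0.1, -149.9]
wrist_force: [-1.4, -4.1, 7.8]
grasp_force: 108.7
[-0.74001929  0.27297936  2.53952322]
```

The stop is reached: the moment jumped at about 272° of turning. I'll ease off slightly, release, lift and look.

```bash
python3 -m jog '[{"rotation":[0,0,4],"translation":[0,0,0],"grip":4},{"rotation":[0,0,4],"translation":[0,0,0],"grip":4},{"rotation":[0,0,4],"translation":[0,0,0],"grip":20},{"rotation":[0,0,4],"translation":[0,0,0],"grip":40},{"rotation":[0,0,4],"translation":[0,0,0],"grip":50},{"rotation":[0,0,4],"translation":[0,0,0],"grip":50},{"rotation":[0,0,4],"translation":[0,0,0],"grip":50},{"rotation":[0,0,4],"translation":[0,0,20],"grip":50},{"rotation":[0,0,4],"translation":[0,0,60],"grip":50},{"rotation":[0,0,4],"translation":[0,0,110],"grip":50},{"rotation":[0,0,4],"translation":[0,0,150],"grip":50},{"rotation":[0,0,4],"translation":[-40,-45,180],"grip":50},{"rotation":[0,0,4],"translation":[-70,-90,180],"grip":50},{"rotation":[0,0,4],"translation":[-100,-140,180],"grip":50},{"rotation":[0,0,4],"translation":[-130,-180,180],"grip":50},{"rotation":[0,0,4],"translation":[-130,-180,180],"grip":50},{"rotation":[0,0,4],"translation":[-130,-180,180],"grip":50}]'
python3 scan.py
python3 - <<'E'
from plan import *
for n in("scene","top"):
    im,d=snap(n);P_=cloud(n,d);H=P_[...,2]
    t=(np.hypot(P_[...,0]-.526,P_[...,1]-.41)<.09)&(d>0)&(H>.085)&(H<.11)
    if t.sum()>5:print(n,t.sum(),[np.round(v,1) for v in cv2.minAreaRect((P_[t][:,:2]*1000).astype(np.float32))])
    for lo,hi in((.025,.04),(.08,.14)):
        m=(abs(P_[...,0]-.5)<.1)&(abs(P_[...,1]+.39)<.07)&(d>0)
        red=m&(im[...,0]>1.8*im[...,1].astype(int))&(H>.03)
    print(n,"lever red",red.sum(),P_[red].mean(0).round(4),P_[red].max(0).round(3))
    b=m&(H>.02)&(H<.036);print("panel",[np.round(v,1) for v in cv2.minAreaRect((P_[b][:,:2]*1000).astype(np.float32))])
    g=m&(im[...,1]>1.5*im[...,0].astype(int))&(H<.05);print("green",g.sum(),P_[g].mean(0).round(3))
    v,u=np.nonzero(m)
    if n=="scene":save("pics/pan.png",im[v.min():v.max(),u.min():u.max()],8)
print(readout.get_obs()["q"].round(0),cur()[0])
E
```

```text
time: 39.5
ee_pos: [0.3947, 0.2272, 0.2481]
tcp_rot: [-180.0, 0.1, -146.1]
wrist_force: [0.8, 0.7, 0.3]
opening: 0.05
grasp_force: 0.0
scene [213. 182.] z0.120 [array([ 466.1, -156. ]), array([50.1, 31.5]), np.float64(0.7)] [141. 112.  81.]
scene [252. 192.] z0.121 [array([464.1, -14.7]), array([30.1, 55.4]), np.float64(88.7)] [91. 90. 88.]
top [268. 192.] z0.122 [array([465.9, -16.7]), array([49.8, 28.5]), np.float64(1.4)] [101. 100. 101.]
top [308. 193.] z0.121 [array([ 467.9, -158.3]), array([49.9, 28.8]), np.float64(0.8)] [164. 123.  71.]
scene 90 [array([526.6, 410.4]), array([58.8, 10.8]), np.float64(38.9)]
scene lever red 32 [ 0.4725 -0.3877  0.1249] [ 0.479 -0.379  0.132]
panel [array([ 505.4, -388.2]), array([132.6,  93. ]), np.float64(0.2)]
green 5 [ 0.559 -0.359  0.029]
top lever red 44 [ 0.4675 -0.3894  0.1179] [ 0.48  -0.361  0.137]
panel [array([ 508.1, -389.4]), array([131.3,  90.7]), np.float64(0.9)]
green 5 [ 0.558 -0.36   0.032]
[30. -7. -0. 97.  0. -4.] [0.39672567 0.22984606 0.24651154]
```

View pics/pan.png

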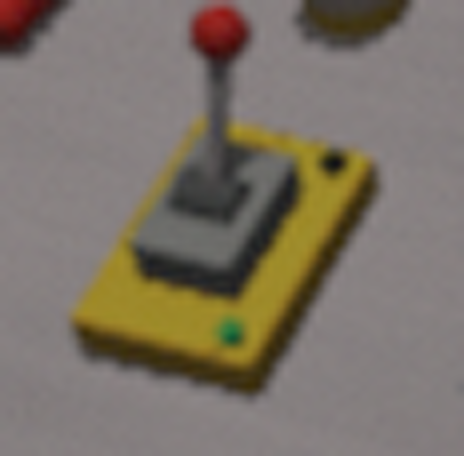

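Panel crop: the red knob (218,32) leans toward the black-lamp end (333,162), and the green lamp is at (232,332), toward world +x. Both stones are standing, and the key reads 5.19 rad, which is at its stop. Now the lever.

```bash
python3 -m jog '[{"rotation":[0,0,-34],"translation":[20,-120,30],"grip":0},{"rotation":[0,0,-34],"translation":[20,-120,30],"grip":0},{"rotation":[0,0,-34],"translation":[20,-120,30],"grip":0},{"rotation":[0,0,-34],"translation":[33,-619,30],"grip":0},{"rotation":[0,0,-34],"translation":[33,-619,30],"grip":0},{"rotation":[0,0,-34],"translation":[33,-619,30],"grip":0},{"rotation":[0,0,-34],"translation":[33,-619,30],"grip":0},{"rotation":[0,0,-34],"translation":[33,-619,30],"grip":0},{"rotation":[0,0,-34],"translation":[33,-619,30],"grip":0},{"rotation":[0,0,-34],"translation":[33,-619,30],"grip":0},{"rotation":[0,0,-34],"translation":[33,-619,30],"grip":0},{"rotation":[0,0,-34],"translation":[33,-619,30],"grip":0},{"rotation":[0,0,-34],"translation":[33,-619,30],"grip":0},{"rotation":[0,0,-34],"translation":[33,-619,30],"grip":0},{"rotation":[0,0,-34],"translation":[33,-619,30],"grip":0},{"rotation":[0,0,-34],"translation":[33,-619,30],"grip":0},{"rotation":[0,0,-34],"translation":[33,-619,30],"grip":0},{"rotation":[0,0,-34],"translation":[33,-619,30],"grip":0},{"rotation":[0,0,-34],"translation":[33,-619,30],"grip":0}]' 30
python3 s.py
python3 - <<'E'
from plan import *
print(delta(np.array([.43,-.3885,.098]),tool(180,0,0)))
E
```

```text
time: 41.6
ee_pos: [0.4295, -0.389, 0.2772]
tcp_rot: [-180.0, 0.0, -179.9]
wrist_force: [-0.4, 0.5, 0.0]
opening: 0.0001
grasp_force: 0.0
Q [-42.17, 10.49, 21.38, 100.84, 0.01, -42.22] [0.4295, -0.389, 0.2772] [-179.98, 0.04, -179.95] [-0.4, 0.5, 0.0] 41.6
{'t': [0.5, 0.5, -179.2], 'r': [0.02, 0.04, -0.05]}
```

```bash
python3 -m jog '[{"rotation":[0,0,0],"translation":[-5,0,-45],"grip":0},{"rotation":[0,0,0],"translation":[-5,0,-90],"grip":0},{"rotation":[0,0,0],"translation":[-5,0,-135],"grip":0},{"rotation":[0,0,0],"translation":[-5,0,-165],"grip":0},{"rotation":[0,0,0],"translation":[-5,0,-179],"grip":0},{"rotation":[0,0,0],"translation":[-5,0,-179],"grip":0},{"rotation":[0,0,0],"translation":[-5,0,-179],"grip":0}]'
python3 -m jog '[{"rotation":[0,0,0],"translation":[8,0,0],"grip":0},{"rotation":[0,0,0],"translation":[16,0,0],"grip":0},{"rotation":[0,0,0],"translation":[24,0,0],"grip":0},{"rotation":[0,0,0],"translation":[32,0,0],"grip":0},{"rotation":[0,0,0],"translation":[40,0,0],"grip":0},{"rotation":[0,0,0],"translation":[48,0,0],"grip":0},{"rotation":[0,0,0],"translation":[56,0,0],"grip":0},{"rotation":[0,0,0],"translation":[64,0,0],"grip":0},{"rotation":[0,0,0],"translation":[72,0,0],"grip":0},{"rotation":[0,0,0],"translation":[80,0,0],"grip":0},{"rotation":[0,0,0],"translation":[84,0,0],"grip":0},{"rotation":[0,0,0],"translation":[84,0,0],"grip":0}]'
for i in 1 2 3 4; do python3 -m jog '[{"rotation":[0,0,0],"translation":[2,0,0],"grip":0},{"rotation":[0,0,0],"translation":[3,0,0],"grip":0},{"rotation":[0,0,0],"translation":[3,0,0],"grip":0}]' |grep -E "pos|wrist"; done
```

```text
time: 42.3
ee_pos: [0.4249, -0.3901, 0.0994]
tcp_rot: [-179.9, 0.1, 180.0]
wrist_force: [-0.4, -0.7, 0.5]
opening: -0.0001
grasp_force: 0.0
time: 43.5
ee_pos: [0.5088, -0.3896, 0.0974]
tcp_rot: [180.0, -0.0, -180.0]
wrist_force: [-0.5, 0.7, -0.3]
opening: 0.0001
grasp_force: 0.0
ee_pos: [0.5112, -0.3898, 0.0977]
wrist_force: [-0.4, 1.0, -0.0]
ee_pos: [0.5144, -0.3897, 0.0977]
wrist_force: [-0.9, -0.1, 0.3]
ee_pos: [0.5175, -0.3897, 0.0976]
wrist_force: [-0.5, -0.6, 0.5]
ee_pos: [0.5196, -0.3897, 0.0975]
wrist_force: [-5.2, 0.1, 1.1]
```

```bash
for i in 1 2 3; do python3 -m jog '[{"rotation":[0,0,0],"translation":[1,0,0],"grip":0},{"rotation":[0,0,0],"translation":[1,0,0],"grip":0},{"rotation":[0,0,0],"translation":[1,0,0],"grip":0}]' |grep -E "pos|wrist"; done
python3 - <<'E'
from plan import *
im,d=snap("scene");P_=cloud("scene",d);H=P_[...,2]
m=(abs(P_[...,0]-.5)<.1)&(abs(P_[...,1]+.39)<.07)&(d>0)&(H<.16)
red=m&(im[...,0]>1.8*im[...,1].astype(int))&(H>.03);print(red.sum(),P_[red].mean(0).round(4))
save("pics/pan2.png",im[130:215,110:200],6)
E
```

```text
ee_pos: [0.5198, -0.3897, 0.0974]
wrist_force: [-9.1, 1.5, 2.0]
ee_pos: [0.52, -0.3898, 0.0973]
wrist_force: [-12.9, 0.4, 3.3]
ee_pos: [0.5202, -0.3898, 0.0973]
wrist_force: [-16.5, 0.9, 5.0]
40 [ 0.5489 -0.3853  0.125 ]
```

View pics/pan2.png

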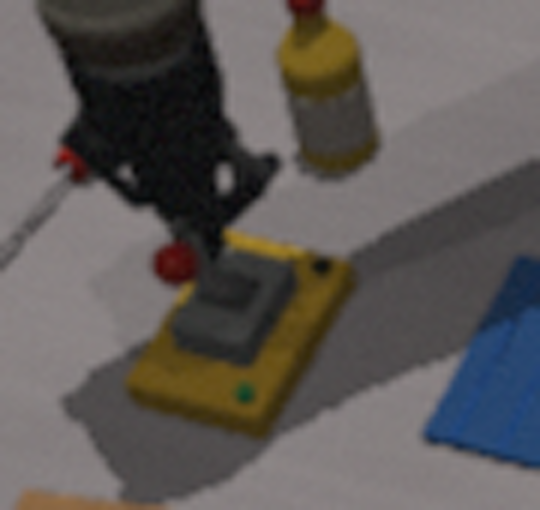

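The red knob (175,262) is now over toward the green-lamp end and against its stop, after about 77 mm of travel. I'll retreat and do a final check.

```bash
python3 -m jog '[{"rotation":[0,0,0],"translation":[-20,0,0],"grip":0},{"rotation":[0,0,0],"translation":[-50,0,0],"grip":0},{"rotation":[0,0,0],"translation":[-80,0,20],"grip":0},{"rotation":[0,0,0],"translation":[-80,0,70],"grip":0},{"rotation":[0,0,0],"translation":[-80,0,120],"grip":0},{"rotation":[0,0,0],"translation":[-80,0,170],"grip":0},{"rotation":[0,0,0],"translation":[-80,0,200],"grip":0},{"rotation":[0,0,0],"translation":[-80,0,200],"grip":0},{"rotation":[0,0,0],"translation":[-80,0,200],"grip":0},{"rotation":[0,0,0],"translation":[-80,0,200],"grip":0}]'
python3 scan.py
python3 - <<'E'
from plan import *
for n in("scene","top"):
    im,d=snap(n);P_=cloud(n,d);H=P_[...,2]
    m=(abs(P_[...,0]-.5)<.1)&(abs(P_[...,1]+.39)<.07)&(d>0)&(H<.16)
    red=m&(im[...,0]>1.8*im[...,1].astype(int))&(H>.03);print(n,"red",red.sum(),P_[red].mean(0).round(4) if red.any() else 0)
    t=(np.hypot(P_[...,0]-.526,P_[...,1]-.41)<.09)&(d>0)&(H>.085)&(H<.11)
    if t.sum()>5:print(n,"key",[np.round(v,1) for v in cv2.minAreaRect((P_[t][:,:2]*1000).astype(np.float32))])
save("pics/final.png",imaging.camera("scene")[0],1.5)
E
```

```text
time: 46.65
ee_pos: [0.4433, -0.3896, 0.2962]
tcp_rot: [179.9, -0.1, 180.0]
wrist_force: [0.4, -1.0, -0.0]
opening: 0.0
grasp_force: 0.0
scene [252. 192.] z0.120 [array([464.8, -15. ]), array([55.4, 30.4]), np.float64(1.7)] [89. 89. 87.]
scene [232. 215.] z0.043 [array([547.6, -60.8]), array([113.4,  49.8]), np.float64(36.6)] [149.  99.  44.]
top [278. 179.] z0.119 [array([466.7, -16.7]), array([49.4, 28.4]), np.float64(1.4)] [103. 101. 100.]
scene red 34 [ 0.5494 -0.3859  0.124 ]
scene key [array([526.2, 410.4]), array([59.5, 11.3]), np.float64(37.9)]
top red 33 [ 0.5435 -0.3897  0.1263]
top key [array([527.2, 408.7]), array([59.1, 10.3]), np.float64(36.7)]
```

View pics/final.png

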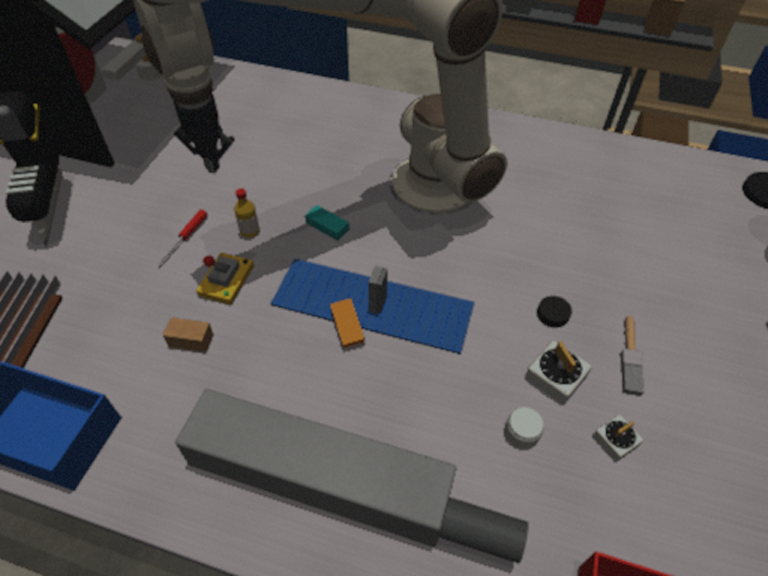

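The final picture shows stone3 (348,322) has been knocked over. It lies orange side up across the mat's far edge, clear of stone0, which still stands at (378,290). The key and lever are fine. I'll measure the fallen stone and stand it up again at a free spot.

```bash
cat > fallen.py <<'E'
from plan import *
def fallen():
    out=[]
    for n in("scene","top"):
        im,d=snap(n);P_=cloud(n,d);H=P_[...,2];i=im.astype(int)
        m=(d>0)&(H>.018)&(H<.07)&(abs(P_[...,0]-.55)<.1)&(abs(P_[...,1]+.06)<.1)&(i[...,0]>1.3*i[...,2])
        k,l,st,c=cv2.connectedComponentsWithStats(m.astype(np.uint8));j=1+np.argmax(st[1:,4]);q=P_[l==j]
        for _ in range(4):
            A_=np.c_[q[:,:2],np.ones(len(q))];w=np.linalg.lstsq(A_,q[:,2],rcond=None)[0];r=q[:,2]-A_@w;q=q[abs(r)<max(.003,2*r.std())]
        nv=np.array([-w[0],-w[1],1]);nv/=np.linalg.norm(nv)
        rc=cv2.minAreaRect((q[:,:2]*1000).astype(np.float32));zc=w@[rc[0][0]/1000,rc[0][1]/1000,1]
        print(n,len(q),"slope",w[:2].round(3),"ztop %.4f"%zc,[np.round(v,1) for v in rc]);out.append((im,rc,w))
    return out
if __name__=="__main__":
    o=fallen();save("pics/fallen.png",o[0][0][170:250,180:290],6)
    c,h=(.547,-.061),216.6
    for a in(0,10,20,30):
        x,R=pickpose(c,h,a=a,z=.028)
        for hd in(-90,-60,90):
            y,Rn,_=placepose(x,R,c,h,(.465,.12,.065),hd,90-a)
            p=[ik(x,R@A('z',180*s),n=6) for s in(0,1)]; pl=[ik(y,Rn@A('z',180*s),n=6) for s in(0,1)]
            print(a,hd,[None if v is None else v.round(0).tolist() for v in p+pl],flush=True)
E
python3 fallen.py
```

```text
scene 380 slope [-0.121 -0.005] ztop 0.0376 [array([550.3, -60.9]), array([111.2,  49.7]), np.float64(36.5)]
top 346 slope [-0.123  0.009] ztop 0.0369 [array([550.4, -62.8]), array([110.7,  51.6]), np.float64(36.4)]
0 -90 [[-5.0, 9.0, -10.0, 71.0, 0.0, 139.0], [-5.0, 9.0, -10.0, 71.0, 0.0, -41.0], None, None]
0 -60 [[-5.0, 9.0, -10.0, 71.0, 0.0, 139.0], [-5.0, 9.0, -10.0, 71.0, 0.0, -41.0], [48.0, 42.0, -10.0, 129.0, -72.0, -0.0], None]
0 90 [[-5.0, 9.0, -10.0, 71.0, 0.0, 139.0], [-5.0, 9.0, -10.0, 71.0, 0.0, -41.0], [-19.0, 42.0, -9.0, 129.0, 71.0, 0.0], None]
10 -90 [[-2.0, 17.0, -2.0, 79.0, -6.0, 142.0], [-2.0, 17.0, -2.0, 79.0, -6.0, -38.0], [40.0, 47.0, 11.0, 129.0, -49.0, -12.0], [40.0, 47.0, 11.0, 129.0, -49.0, 168.0]]
10 -60 [[-2.0, 17.0, -2.0, 79.0, -6.0, 142.0], [-2.0, 17.0, -2.0, 79.0, -6.0, -38.0], [48.0, 28.0, -14.0, 108.0, -70.0, -29.0], [48.0, 28.0, -14.0, 108.0, -70.0, 151.0]]
10 90 [[-2.0, 17.0, -2.0, 79.0, -6.0, 142.0], [-2.0, 17.0, -2.0, 79.0, -6.0, -38.0], [-18.0, 29.0, -13.0, 109.0, 69.0, 28.0], [-18.0, 29.0, -13.0, 109.0, 69.0, -152.0]]
20 -90 [[1.0, 25.0, 7.0, 
[... 266 characters left out ...]
6.0, 17.0, -18.0, 93.0, -64.0, 130.0]]
20 90 [[1.0, 25.0, 7.0, 89.0, -12.0, 146.0], [1.0, 25.0, 7.0, 89.0, -12.0, -34.0], [-17.0, 18.0, -17.0, 94.0, 64.0, 48.0], [-17.0, 18.0, -17.0, 94.0, 64.0, -132.0]]
30 -90 [[3.0, 33.0, 16.0, 98.0, -16.0, 150.0], [3.0, 33.0, 16.0, 98.0, -16.0, -30.0], [38.0, 31.0, 4.0, 110.0, -43.0, -33.0], [38.0, 31.0, 4.0, 110.0, -43.0, 147.0]]
30 -60 [[3.0, 33.0, 16.0, 98.0, -16.0, 150.0], [3.0, 33.0, 16.0, 98.0, -16.0, -30.0], [44.0, 8.0, -21.0, 84.0, -57.0, -64.0], [44.0, 8.0, -21.0, 84.0, -57.0, 116.0]]
30 90 [[3.0, 33.0, 16.0, 98.0, -16.0, 150.0], [3.0, 33.0, 16.0, 98.0, -16.0, -30.0], [-15.0, 9.0, -20.0, 85.0, 57.0, 62.0], [-15.0, 9.0, -20.0, 85.0, 57.0, -118.0]]
```

View pics/fallen.png

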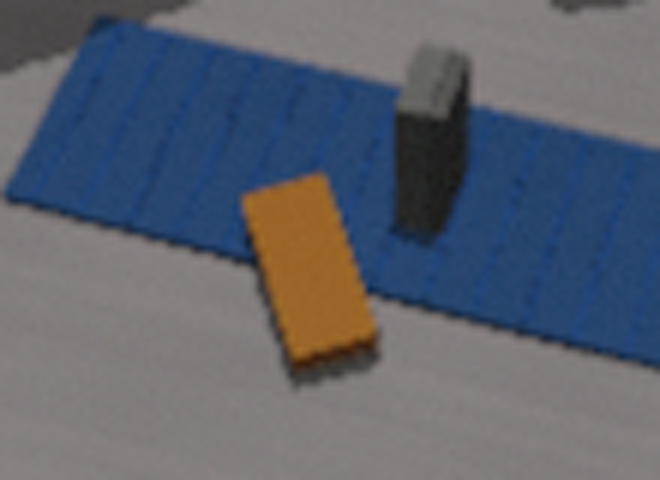

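```bash
cat > re.py <<'E'
from plan import *
n=np.array([.121,0,.993]);n/=np.linalg.norm(n)
C=np.array([.5503,-.062,.0337])-.015*n
d=np.array([np.cos(np.radians(216.4)),np.sin(np.radians(216.4)),0]);d-=d@n*n;d/=np.linalg.norm(d)
S=np.c_[d,np.cross(n,d),n]
R=S@tool(0,30,0)          # spin0 variant, q6 about -30
x=C+S@np.array([-.035,0,.011])+.019*R[:,2]
xb=x-.1*R[:,2]
Rn=tool(90,60,1); Sn=Rn@(S.T@R).T
def place(t,xp=x,Rp=R,hd=90):
    Rn=tool(hd,60,1);Sn=Rn@(S.T@Rp).T; return np.array(t)+Sn@(S.T@(xp-C)),Rn,Sn
E
python3 - <<'E'
from re import *
E
mv() { :; }; mv; mv2=1; mv -f re.py 2>/dev/null; cp re.py redo.py; rm re.py
python3 - <<'E'
from redo import *
print("C",C,"x",x,"tool z",R[:,2].round(2))
q=ik(x,R,q0=[3,33,16,98,-16,-30],n=6);qb=ik(xb,R,q0=q,n=4);print(q.round(1),qb.round(1))
for yy in(-.14,-.16):
    y,Rn,Sn=place((.465,yy,.065));print(yy,y.round(4),Sn.round(2).tolist(),ik(y,Rn,q0=[-35,9,-20,85,57,-118],n=6))
print("pre",delta(xb,R),"pick",delta(x,R,xb,R))
E
```

```text
C [ 0.54848563 -0.062       0.01881014] x [ 0.56814689 -0.04679559  0.01091952] tool z [-0.5  -0.3  -0.81]
[  3.1  42.1  26.1 106.6 -15.7 -30. ] [  5.1  50.4  48.3 120.9 -14.6 -28.3]
-0.14 [ 0.465  -0.1345  0.0905] [[0.0, 1.0, -0.0], [-0.0, -0.0, -1.0], [-1.0, 0.0, 0.0]] [ -39.35637607   31.97823301    7.0215161   112.72720055   42.03814698
 -148.631186  ]
-0.16 [ 0.465  -0.1545  0.0905] [[0.0, 1.0, -0.0], [-0.0, -0.0, -1.0], [-1.0, 0.0, 0.0]] [ -40.7989779    33.9267781     9.69657618  114.3059952    40.96417774
 -149.91729668]
pre {'t': [175.3, 372.6, -205.2], 'r': [-7.46, 35.63, 36.5]} pick {'t': [-50.3, -29.8, -81.1], 'r': [0.0, 0.0, 0.0]}Traceback (most recent call last):
  File "<stdin>", line 1, in <module>
  File "re.py", line 1, in <module>
    from plan import *
  File "plan.py", line 1, in <module>
    from h import *
  File "h.py", line 1, in <module>
    import numpy as np, cv2, functools
    from numpy.__config__ import show_config
    from numpy._core._multiarray_umath import (
    from . import (
    from .fromnumeric import any
    from . import _methods, overrides
    import pickle
    __all__.extend([x for x in dir() if re.match("[A-Z][A-Z0-9_]+$", x)])
AttributeError: module 're' has no attribute 'match' (consider renaming 're.py' since it has the same name as the standard library module named 're' and prevents importing that standard library module)
```

```bash
ls re.py 2>/dev/null; python3 -m jog '[{"rotation":[-7.5,35.6,36.5],"translation":[175,372,-40],"grip":66},{"rotation":[-7.5,35.6,36.5],"translation":[175,372,-40],"grip":66},{"rotation":[-7.5,35.6,36.5],"translation":[175,372,-40],"grip":66},{"rotation":[-7.5,35.6,36.5],"translation":[175,372,-40],"grip":66},{"rotation":[-7.5,35.6,36.5],"translation":[175,372,-40],"grip":66},{"rotation":[-7.5,35.6,36.5],"translation":[175,372,-40],"grip":66},{"rotation":[-7.5,35.6,36.5],"translation":[175,372,-40],"grip":66},{"rotation":[-7.5,35.6,36.5],"translation":[175,372,-40],"grip":66},{"rotation":[-7.5,35.6,36.5],"translation":[175,372,-40],"grip":66},{"rotation":[-7.5,35.6,36.5],"translation":[175,372,-40],"grip":66},{"rotation":[-7.5,35.6,36.5],"translation":[175,372,-40],"grip":66},{"rotation":[-7.5,35.6,36.5],"translation":[175,372,-40],"grip":66},{"rotation":[-7.5,35.6,36.5],"translation":[175,372,-85],"grip":66},{"rotation":[-7.5,35.6,36.5],"translation":[175,372,-130],"grip":66},{"rotation":[-7.5,35.6,36.5],"translation":[175,372,-175],"grip":66},{"rotation":[-7.5,35.6,36.5],"translation":[175,372,-200],"grip":66},{"rotation":[-7.5,35.6,36.5],"translation":[175,372,-200],"grip":66},{"rotation":[-7.5,35.6,36.5],"translation":[175,372,-200],"grip":66}]' 90
python3 - <<'E'
from redo import *
print(delta(xb,R),delta(x,R),readout.get_obs()["q"].round(0))
im,d=snap("scene");save("pics/pre.png",im[150:270,170:300],5)
E
python3 fallen.py 2>/dev/null| head -2
```

```text
time: 48.8
ee_pos: [0.618, -0.019, 0.0995]
tcp_rot: [175.0, -35.4, -140.8]
wrist_force: [-0.3, 0.4, 0.6]
opening: 0.0662
grasp_force: 0.0
{'t': [0.5, 2.0, -7.4], 'r': [0.03, 0.1, 0.06]} {'t': [-49.8, -27.8, -88.5], 'r': [0.03, 0.1, 0.06]} [  5.  50.  49. 122. -15. -28.]
```

View pics/pre.png

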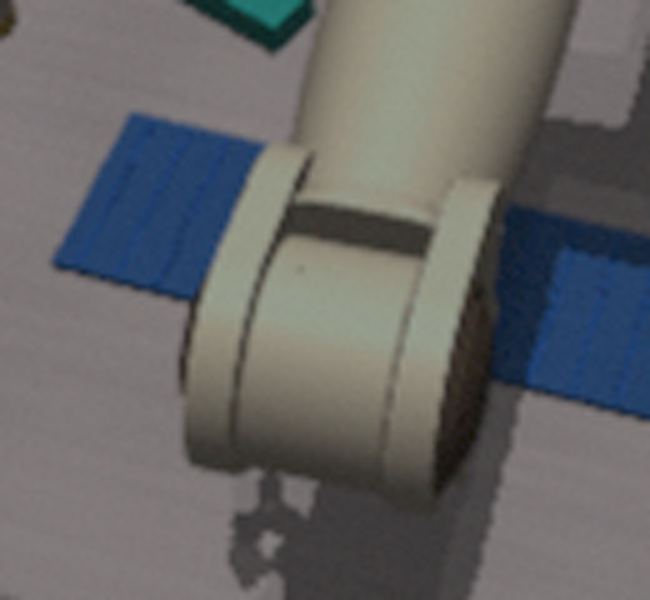

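The wrist hides the stones from this view; the mat is visible only at the sides, at (150,200) and (600,320). I'll continue by coordinates in small steps.

```bash
python3 -m jog '[{"rotation":[0,0,0],"translation":[0,2,-7],"grip":66},{"rotation":[0,0,0],"translation":[-13,-5,-28],"grip":66},{"rotation":[0,0,0],"translation":[-25,-13,-48],"grip":66},{"rotation":[0,0,0],"translation":[-37,-20,-68],"grip":66},{"rotation":[0,0,0],"translation":[-45,-25,-80],"grip":66},{"rotation":[0,0,0],"translation":[-45,-25,-80],"grip":66},{"rotation":[0,0,0],"translation":[-45,-25,-80],"grip":66}]'
python3 - <<'E'
from redo import *
print(delta(x,R))
E
```

```text
time: 49.6
ee_pos: [0.5737, -0.0426, 0.0188]
tcp_rot: [175.1, -35.4, -140.7]
wrist_force: [0.5, 0.8, 1.3]
opening: 0.0657
grasp_force: 0.0
{'t': [-5.6, -4.2, -7.8], 'r': [0.02, 0.15, -0.02]}
```

```bash
python3 -m jog '[{"rotation":[0,0,0],"translation":[-3,-2,-4],"grip":66},{"rotation":[0,0,0],"translation":[-5.6,-4,-7.8],"grip":66},{"rotation":[0,0,0],"translation":[-5.6,-4,-7.8],"grip":66},{"rotation":[0,0,0],"translation":[-5.6,-4,-7.8],"grip":40},{"rotation":[0,0,0],"translation":[-5.6,-4,-7.8],"grip":40},{"rotation":[0,0,0],"translation":[-5.6,-4,-7.8],"grip":40},{"rotation":[0,0,0],"translation":[-5.6,-4,-7.8],"grip":40},{"rotation":[0,0,0],"translation":[-5.6,-4,-7.8],"grip":40},{"rotation":[0,0,0],"translation":[-5.6,-4,-7.8],"grip":40},{"rotation":[0,0,0],"translation":[-5.6,-4,-7.8],"grip":40}]' 100
python3 -m jog '[{"rotation":[0,0,0],"translation":[0,0,20],"grip":40},{"rotation":[0,0,0],"translation":[0,0,50],"grip":40},{"rotation":[0,0,0],"translation":[0,0,90],"grip":40},{"rotation":[0,0,0],"translation":[0,0,130],"grip":40},{"rotation":[0,0,0],"translation":[0,0,170],"grip":40},{"rotation":[0,0,0],"translation":[0,-20,210],"grip":40},{"rotation":[0,0,0],"translation":[0,-20,220],"grip":40},{"rotation":[0,0,0],"translation":[0,-20,220],"grip":40}]'
python3 - <<'E'
from redo import *
y,Rn,_=place((.465,-.16,.065));print(delta(y,Rn),readout.get_obs()["q"].round(0))
E
```

```text
time: 50.6
ee_pos: [0.5679, -0.0467, 0.0102]
tcp_rot: [175.0, -35.4, -140.7]
wrist_force: [1.9, 0.2, 5.2]
opening: 0.0489
grasp_force: 102.7
time: 51.4
ee_pos: [0.5684, -0.067, 0.2306]
tcp_rot: [175.1, -35.3, -140.8]
wrist_force: [0.3, -0.1, -4.8]
opening: 0.0481
grasp_force: 104.7
{'t': [-103.4, -87.6, -140.1], 'r': [85.78, -46.81, 37.08]} [  1.  42.  50. 130. -17. -31.]
```

```bash
python3 -m jog '[{"rotation":[8,-4.5,3.5],"translation":[0,-40,30],"grip":40},{"rotation":[16,-9,7],"translation":[-30,-87,30],"grip":40},{"rotation":[85.8,-46.8,37.1],"translation":[-103,-87,30],"grip":40},{"rotation":[85.8,-46.8,37.1],"translation":[-103,-87,30],"grip":40},{"rotation":[85.8,-46.8,37.1],"translation":[-103,-87,30],"grip":40},{"rotation":[85.8,-46.8,37.1],"translation":[-103,-87,30],"grip":40},{"rotation":[85.8,-46.8,37.1],"translation":[-103,-87,30],"grip":40},{"rotation":[85.8,-46.8,37.1],"translation":[-103,-87,30],"grip":40},{"rotation":[85.8,-46.8,37.1],"translation":[-103,-87,30],"grip":40},{"rotation":[85.8,-46.8,37.1],"translation":[-103,-87,30],"grip":40},{"rotation":[85.8,-46.8,37.1],"translation":[-103,-87,30],"grip":40},{"rotation":[85.8,-46.8,37.1],"translation":[-103,-87,30],"grip":40},{"rotation":[85.8,-46.8,37.1],"translation":[-103,-87,30],"grip":40},{"rotation":[85.8,-46.8,37.1],"translation":[-103,-87,30],"grip":40},{"rotation":[85.8,-46.8,37.1],"translation":[-103,-87,30],"grip":40},{"rotation":[85.8,-46.8,37.1],"translation":[-103,-87,30],"grip":40},{"rotation":[85.8,-46.8,37.1],"translation":[-103,-87,30],"grip":40},{"rotation":[85.8,-46.8,37.1],"translation":[-103,-87,30],"grip":40}]'
python3 - <<'E'
from redo import *
y,Rn,_=place((.465,-.16,.065));print(delta(y,Rn),readout.get_obs()["q"].round(0))
im,d=snap("scene");P_=cloud("scene",d);i=im.astype(int)
m=(d>0)&(i[...,0]>1.6*i[...,2])&(P_[...,2]>.13)&(P_[...,2]<.4)&(np.hypot(P_[...,0]-.465,P_[...,1]+.16)<.12)
k,l,st,c=cv2.connectedComponentsWithStats(m.astype(np.uint8));j=1+np.argmax(st[1:,4]);q=P_[l==j];print("orange",st[j,4],q.min(0).round(3),q.max(0).round(3))
q=q[q[:,2]<np.percentile(q[:,2],99)]
e=np.linalg.svd(q-q.mean(0),full_matrices=False);print(e[2].round(3).tolist(),e[1].round(3))
E
python3 scan.py
```

```text
time: 53.2
ee_pos: [0.4644, -0.1515, 0.258]
tcp_rot: [-179.6, 59.6, -89.6]
wrist_force: [0.3, 1.3, -3.4]
opening: 0.0483
grasp_force: 106.0
{'t': [0.6, -3.0, -167.5], 'r': [0.44, 0.2, -0.01]} [ -41.   28.   21.  130.   41. -150.]
orange 76 [ 0.437 -0.185  0.268] [ 0.49  -0.155  0.292]
[[0.987, 0.147, 0.065], [-0.161, 0.909, 0.384], [-0.002, -0.39, 0.921]] [0.143 0.054 0.027]
scene [252. 192.] z0.121 [array([465.7, -15. ]), array([30.6, 51.8]), np.float64(89.5)] [90. 90. 88.]
top [270. 191.] z0.123 [array([466.1, -16.7]), array([48.6, 28.4]), np.float64(1.4)] [106. 104. 104.]
```

```bash
python3 -m jog '[{"rotation":[0.4,0,0],"translation":[0.6,-3,-40],"grip":40},{"rotation":[0.4,0,0],"translation":[0.6,-3,-80],"grip":40},{"rotation":[0.4,0,0],"translation":[0.6,-3,-115],"grip":40},{"rotation":[0.4,0,0],"translation":[0.6,-3,-140],"grip":40},{"rotation":[0.4,0,0],"translation":[0.6,-3,-155],"grip":40},{"rotation":[0.4,0,0],"translation":[0.6,-3,-155],"grip":40},{"rotation":[0.4,0,0],"translation":[0.6,-3,-155],"grip":40}]'
python3 - <<'E'
from redo import *
y,Rn,_=place((.465,-.16,.065),xp=np.array([.5679,-.0467,.0102]));print(delta(y,Rn))
im,d=snap("scene");save("pics/low.png",im[120:240,150:300],5)
E
```

```text
time: 54.05
ee_pos: [0.4652, -0.155, 0.1032]
tcp_rot: [-179.7, 60.0, -89.8]
wrist_force: [-1.0, 0.1, -4.0]
opening: 0.0483
grasp_force: 106.1
{'t': [-0.4, 1.2, -12.8], 'r': [-0.05, 0.16, 0.03]}
```

View pics/low.png

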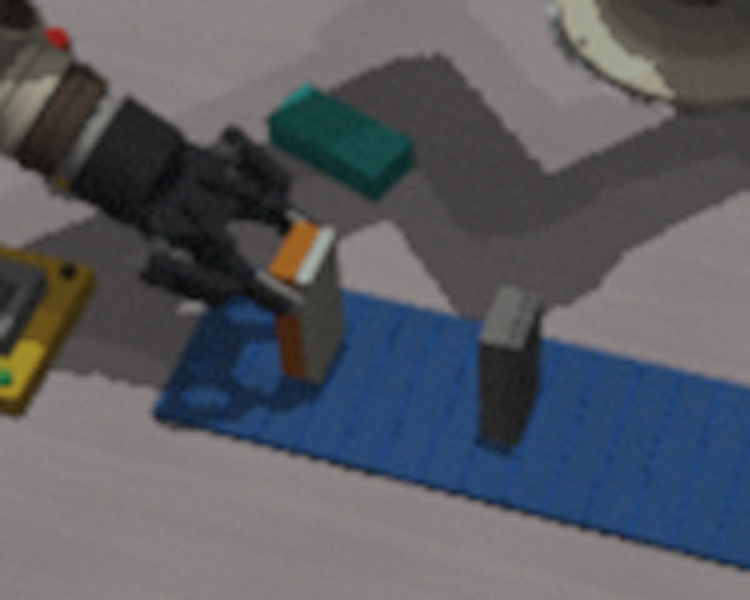

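The stone (305,300) is upright in the grip just above the mat, clear of the grey one (510,365). I'll lower it to contact.

```bash
python3 -m jog '[{"rotation":[0,0,0],"translation":[0,0,-6],"grip":40},{"rotation":[0,0,0],"translation":[0,0,-11],"grip":40},{"rotation":[0,0,0],"translation":[0,0,-11],"grip":40},{"rotation":[0,0,0],"translation":[0,0,-11],"grip":40}]' | grep -E "pos|wrist"
for i in 1 2 3; do python3 -m jog '[{"rotation":[0,0,0],"translation":[0,0,-1.3],"grip":40},{"rotation":[0,0,0],"translation":[0,0,-1.3],"grip":40},{"rotation":[0,0,0],"translation":[0,0,-1.3],"grip":40}]' | grep -E "pos|wrist";done
```

```text
ee_pos: [0.465, -0.1548, 0.0912]
wrist_force: [0.0, 0.1, -3.7]
ee_pos: [0.465, -0.1549, 0.0899]
wrist_force: [0.8, 0.1, -4.1]
ee_pos: [0.4651, -0.1549, 0.0897]
wrist_force: [-1.1, -1.4, 5.5]
ee_pos: [0.4652, -0.1549, 0.0896]
wrist_force: [-2.0, -3.2, 15.2]
```

```bash
python3 -m jog '[{"rotation":[0,0,0],"translation":[0,0,1.7],"grip":40},{"rotation":[0,0,0],"translation":[0,0,1.7],"grip":52},{"rotation":[0,0,0],"translation":[0,0,1.7],"grip":58},{"rotation":[0,0,0],"translation":[0,0,1.7],"grip":66},{"rotation":[0,0,0],"translation":[0,0,1.7],"grip":70},{"rotation":[0,0,0],"translation":[0,0,1.7],"grip":70},{"rotation":[0,0,0],"translation":[0,0,1.7],"grip":70},{"rotation":[0,0,0],"translation":[0,-9,7],"grip":70},{"rotation":[0,0,0],"translation":[0,-18,12],"grip":70},{"rotation":[0,0,0],"translation":[0,-35,22],"grip":70},{"rotation":[0,0,0],"translation":[0,-60,40],"grip":70},{"rotation":[0,0,0],"translation":[0,-80,75],"grip":70},{"rotation":[0,0,0],"translation":[0,-90,115],"grip":70},{"rotation":[0,0,0],"translation":[0,-90,150],"grip":70},{"rotation":[0,0,0],"translation":[0,-90,150],"grip":70},{"rotation":[0,0,0],"translation":[0,-90,150],"grip":70}]'
cat > chk.py <<'E'
from plan import *
for n in("scene","top"):
    im,d=snap(n);P_=cloud(n,d);H=P_[...,2]
    m=(abs(P_[...,0]-.5)<.1)&(abs(P_[...,1]+.39)<.07)&(d>0)&(H<.16)
    red=m&(im[...,0]>1.8*im[...,1].astype(int))&(H>.03);print(n,"red",red.sum(),P_[red].mean(0).round(4) if red.any() else 0)
    t=(np.hypot(P_[...,0]-.526,P_[...,1]-.41)<.09)&(d>0)&(H>.085)&(H<.11)
    if t.sum()>5:print(n,"key",[np.round(v,1) for v in cv2.minAreaRect((P_[t][:,:2]*1000).astype(np.float32))])
E
python3 scan.py;python3 chk.py
```

```text
time: 57.0
ee_pos: [0.4607, -0.2293, 0.2166]
tcp_rot: [-178.5, 58.5, -89.8]
wrist_force: [-0.1, 0.1, -0.5]
opening: 0.0699
grasp_force: 0.0
scene [212. 182.] z0.120 [array([ 465.6, -162.8]), array([52.5, 31.4]), np.float64(0.5)] [144. 114.  83.]
scene [252. 192.] z0.120 [array([465.7, -15.1]), array([30.3, 50.1]), np.float64(89.3)] [91. 90. 89.]
top [269. 192.] z0.123 [array([466.6, -16.7]), array([48.2, 28.4]), np.float64(1.5)] [106. 104. 105.]
top [309. 193.] z0.123 [array([ 466.1, -163.2]), array([25.7, 48.4]), np.float64(89.5)] [175. 141.  95.]
scene red 43 [ 0.548  -0.3864  0.1246]
scene key [array([525.2, 410. ]), array([62.9, 12.8]), np.float64(34.9)]
top red 19 [ 0.5483 -0.3891  0.13  ]
top key [array([528., 409.]), array([58.7,  9.8]), np.float64(37.1)]
```

Both stones are standing again, the key is at its stop, the lever is fully over and the arm is clear. I'll hand in the job.

```bash
python3 -c "
from workcell import bot
print(bot.job_done())"
```

```text
the job is handed in; nothing more can be done
None
```

Handed in: stone0 and stone3, the only two stones present, stand upright on the mat; the key is wound to its stop and the lever is fully over at the green lamp, though stone3 was found fallen after the lever push and was re-stood only then.

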